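# Clamp a leg blank in the dowelling jig

### The job

Lay the long pine leg blank in the dowelling jig and push it home, its side along the low fence strip and its end flush against the drill-guide block. Then turn the eccentric clamp's handle anticlockwise until the lobe bears on the blank and holds it snugly, with roughly 10 to 25 N, and no harder, for the pine is soft and dents. Let go, leaving the blank clamped there, and do not disturb the other things on the bench.

Things in the scene. Friction and masses are not known exactly. Their poses are not given: they have to be found in the camera images.
- blank: The long pine leg blank, 45 mm square and 180 mm long, about 0.14 to 0.24 kg, lying on the bench (it may lie on either side of the offcut). Origin: centre of its underside; y runs along its length, z up. Either end and either side may face the guide block.
- jig: The dowelling jig, screwed to the bench: plywood base 240 (x) by 300 (y) by 18 mm thick. Origin: centre of the base's underside, z up. On it lie the fence strip, the drill-guide block and the eccentric clamp, whose upright pivot is at jig x -35, y +50 mm. The blank goes between clamp and fence, standing on the base, its length along the jig's y; open, they leave at least 53 mm.
- fence_line (a point): Point of the jig's base top at x +35.5, y 0 mm, its axes those of the jig: the middle of the fence's adjustment. The fence is an aluminium strip 14 mm high and 220 mm long along y, its face looking to -x. It was set by eye: the true face lies anywhere up to 2.5 mm to either side (x) of this point, so feel for it. The point does not move with it.
- guide_face (a point): Point on the inner face (looking to the jig's -y) of the aluminium drill-guide block, 22 mm above the base, at jig x +13, y +90 mm exactly; axes those of the jig. The block is 64 (x) by 34 by 44 mm high, at the fence's +y end. The blank's end goes flush against it, so the seated blank's origin is at jig y 0, x +10.5 to +15.5 mm.
- cam: The eccentric clamp: steel disc 48 mm across, 3 to 17 mm above the base, its centre 10 mm off the pivot, with a black handle above. Origin: on the pivot axis at the base's top face, z up; the lobe points to its own -x. The disc reaches 24 - 10 cos(joint) mm from the pivot towards the fence. It binds by friction and stays where it is left; closing, it also draws the blank to the guide block.
- clamp_grip (a point): Point on the pivot axis, 70 mm above the base's top, in the middle of the handle's upright blade: 13 mm thick (its x), 48 mm long (its y), from 50 to 86 mm above the base (the blank's top is at 45 mm), on an 18 mm stem. Twisting it free takes 0.18 N m; 0.3 N m puts a bare 5 to 10 N on the blank, 0.6 N m some 15 N, 0.9 N m some 25 N.
- clamp (a joint): Angle of the clamp in rad, 0 to 2.9; starts open at 0 to 0.25, grows anticlockwise from above. At 0 the lobe points to the jig's -x, away from the blank, and the blade lies along the jig's y. It first meets a seated blank between 1.45 and 2.0, by the fence. Then it is stiff: from touch to snug some 0.03 rad (0.1 rad of the wrist, with the give of arm and fingers): creep in steps of 0.05 or less.
- offcut: Short pine offcut, 45 mm square, 90 mm long, same stock as the blank. Leave it. Origin: centre of its underside, y along it.
- pencil: Flat carpenter's pencil, 190 mm long, 7 mm thick, lying on the jig's base along its -x edge. Leave it. Origin: underside, near its middle.
- filler: White tub of wood filler, 72 mm across, 80 mm high. Leave it. Origin: centre of its underside.
- tape_measure: Grey tape measure, 72 by 36 by 66 mm high. Leave it. Origin: centre of its underside.
- square: Try square lying flat: dark wooden stock 110 mm, steel blade 150 mm. Leave it. Origin: under the middle of the stock.
- hammer: Hammer lying flat, 300 mm long. Leave it. Origin: on the bench, under its handle's line.
- masking_tape: Roll of masking tape lying flat, 104 mm across, 24 mm high. Leave it. Origin: centre of its underside.
Mind the look-alikes: they are no part of the job. Leave any orange or turquoise look-alike of the blank alone.

How it is judged:
On the way, in this order (a step that is already met when the one before it is completed fails the run):
1. the blank lies home in the jig, along the fence and with its end flush against the drill-guide block, the clamp not yet bearing on it (y of blank in the frame of jig between -0.003 and 0.003 m and x of blank in the frame of jig between 0.008 and 0.018 m and z of blank in the frame of jig below 0.0205 m and angle between the y axis of blank and the y axis of jig, either way round below 0.05 rad and contact force between cam and blank below 2 N), for 0.2 s.
2. the lobe bears on the blank (contact force between cam and blank above 6 N), for 0.3 s.
At the end, for the whole second after the job is handed in: the blank stands on the jig's base at rest, its end within 3 mm of the guide block and square to the jig within 0.025 rad, the clamp's lobe pressing it to the fence with 6 to 35 N, the robot clear of everything (contact force between cam and blank between 6 and 35 N and y of blank in the frame of jig between -0.003 and 0.003 m and z of blank in the frame of jig below 0.0205 m and angle between the y axis of blank and the y axis of jig, either way round below 0.025 rad and linear speed of blank below 0.01 m/s); the robot touches nothing.
It fails at once if the lobe is driven into the blank with more than 40 N (contact force between cam and blank above 40 N).
It fails at once if another thing on the bench is moved by more than 30 mm (distance of any of offcut, pencil, filler, tape_measure, square, hammer, masking_tape from where it was at the start of the episode above 0.03 m).
It also fails if it takes over 69 s, if anything falls off the work surface, if the arm or the gripper's body presses on something with over 40 N, if the wrist force passes 120 N, or if a joint passes its speed limit or range.

### The arm

A 6-joint arm with a two-finger parallel gripper is mounted at the origin on the work surface. World frame = base frame: x ahead of the robot, y to its left, z up, the work surface at z = 0. Lengths are in m, angles in rad, forces in N, time in s.
With the tool pointing down it reaches from about 0.35 to 0.975 m from the base axis. Payload 4.9 kg.
Tool frame: the origin (TCP) lies midway between the tips of the shut fingers; the grasp point (between the pads) lies manip.grip_depth behind it (manip.grip_depth is the distance from the TCP to the grasp point, in m); z points along the fingers, x is the direction in which the jaws open and shut, and the axes are right-handed (so a half turn about z gives the same grasp; the last joint's range is limited). The gripper opens to 85 mm and grips with 20 to 120 N. Pads are 22 mm wide; open, the fingers measure 114 mm over their backs; the gripper's body (76 mm by 85 mm) begins 54 mm behind the grasp point. The pads swing forward as they close: fully open they stand 13 mm farther back than shut.
Start: joints at [1.121, 0.053, 1.613, -0, 1.476, -0.119], TCP at [0.203, 0.591, 0.231] pointing down, gripper open.
Joint ranges: [-3.01, 3.01], [-1.01, 2.22], [0.06, 2.58], [-1.02, 4.17], [0.09, 2.62], [-3.14, 3.14]. Speed limits (rad/s): [2.57, 2.57, 3.14, 3.14, 3.14, 3.14].

### API

Orientations are given as a unit quaternion [w, x, y, z].
In Python, from plant import state, grab_frame, ticket, manip gives the robot as it stands.
- The arm moves only by the tool carry_out, never from a script. Its argument "moves" is a list that holds one entry, the list of rows, each a list of 7 numbers: the turn, a rotation vector about the tool's x, y, z each as a share of 5 degrees, from -1 to 1, then the shift along the tool's x, y, z each as a share of 0.04 m, from -1 to 1, then the gripper command: -1 is shut, 1 is fully open, values between are in proportion. A call has 1 to 8 rows; each row shifts and turns the commanded pose from where the row before left it, along the tool's axes as they then stand; what a row does not reach is not made up. A row lasts 1/12 s, in which the tool goes at most 41.7 mm and 7.16 degrees, less where a joint would pass 70% of its speed; a pose out of reach is approached as far as the arm can. A call with a number of a shift or a turn outside -1 to 1 is refused whole. A call with a gripper value outside its range is refused whole. The fingers move at their own pace and stop on an object; the grip force is fixed at half the most. Time passes only in rows, so rows that do not move let the fingers close. It gives the time, the measured TCP pose, the force and the opening at its end, in the units of the state.
- state(): the state, without advancing time (a new reading comes with each control period).
- grab_frame(name): name is "scene" or "top" or "wrist"; returns a dict with "frame" (480x640x3 uint8, red, green, blue), "z_map" (480x640 float32, m along the optical axis (not along the pixel's ray), 0 where there is no reading), "K" (3x3 intrinsics, pixels), "world_from_camera" (4x4, takes a point from camera to world coordinates); the wrist camera has in their place "hand_eye" (4x4, takes a point from camera to tool coordinates, whose origin is the TCP and whose axes are the tool frame's). Camera axes: x right, y down, z forward; pixel columns grow to the right and rows downward; lengths in m; the calibration is good to about 2 mm. A picture is of the moment at which its call begins: read the wrist's pose just before it.
- ticket.job_done(): hands the job in, once; it reports no verdict.
The state is a dict: "time": time; "joint_pos": joint angles; "joint_vel": joint speeds; "joint_efforts": joint torques, N m; "tool_pos": TCP position; "tool_rot": TCP orientation; "contact_force": force on the tool from outside, world axes, zero at the start; "ft_torque": the same for the moment, N m; "gripper_width": opening from 0.0 (shut) to 1.0 (fully open).
Only numpy, scipy, OpenCV 4.12 (cv2) and the standard library are available. Lean on these libraries where they do the work, as an engineer would, in place of code of your own. Each camera call takes 0.05 s, during which the arm holds its last target.

## Working session

There is one attempt and no reset: what is moved stays moved. The work goes in short steps, Python scripts to look and compute and a tool call to move; the robot and the scene stay as the last step left them, time stands still between calls to the robot, and variables do not carry over. Pictures are saved under pics/ and viewed, and the job is handed in when it is done.

Besides the shell and the picture viewer there is one more tool, called by a JSON object that holds its "op" and its "data", one argument or row to a line. carry_out: Moves the arm, as the interface text tells. Shift numbers are shares of 0.04 m and turn numbers shares of 5 degrees, none past 1 either way. Its arguments: {"type":"object","properties":{"moves":{"type":"array"}},"required":["moves"]}

```bash
ls; mkdir -p pics; python3 - <<'E'
from plant import state, grab_frame, ticket, manip
import cv2,pickle
print(state()); print(manip, [a for a in dir(manip) if a[0]!='_'], manip.grip_depth)
for n in ("scene","top"):
    f=grab_frame(n); pickle.dump(f,open(f'{n}0.pkl','wb')); cv2.imwrite(f'pics/{n}0.png',f['frame'][:,:,::-1]); print(f['K'],f['world_from_camera'])
E
```

```text
pics
{'time': 0.0, 'joint_pos': array([ 1.12099247e+00,  5.33816294e-02,  1.61429823e+00,  1.30057687e-05,
        1.47598146e+00, -1.19017824e-01]), 'joint_vel': array([-0.00052132, -0.00152741,  0.00019064, -0.00210984,  0.00016719,
        0.00040106]), 'joint_efforts': array([ 2.21002258e-03, -3.93668354e+01, -3.70181465e+01, -3.21413415e-05,
        6.87009029e-03,  2.86960915e-05]), 'tool_pos': array([0.20272702, 0.59055294, 0.23004513]), 'tool_rot': array([ 4.91103775e-04,  8.13875394e-01,  5.81038530e-01, -9.10330988e-04]), 'contact_force': array([ 0.54587705, -0.61388643,  0.1748879 ]), 'ft_torque': array([ 0.00191046, -0.07527525, -0.01173827]), 'gripper_width': 1.0000319858073121}
<Robot object at 0x7fd93a407a10> ['IKError', 'grip_depth'] 0.0187
[[516.0445048    0.         310.43652374]
 [  0.         516.0445048  240.36690055]
 [  0.           0.           1.        ]] [[-0.81234332  0.35332461 -0.46396125  1.200233  ]
 [ 0.58306935  0.4766108  -0.6579303   0.97512372]
 [-0.01133403 -0.80498687 -0.59318435  0.9208249 ]
 [ 0.          0.          0.          1.        ]]
[[489.80509161   0.         322.1423027 ]
 [  0.         489.80509161 240.81968613]
 [  0.           0.           1.        ]] [[-3.00101507e-05 -9.87754780e-01  1.56014404e-01  3.52281036e-01]
 [-9.99942179e-01 -1.64805439e-03 -1.06264676e-02  3.41605991e-02]
 [ 1.07534644e-02 -1.56005702e-01 -9.87697618e-01  1.28739985e+00]
 [ 0.00000000e+00  0.00000000e+00  0.00000000e+00  1.00000000e+00]]
```

View pics/scene0.png

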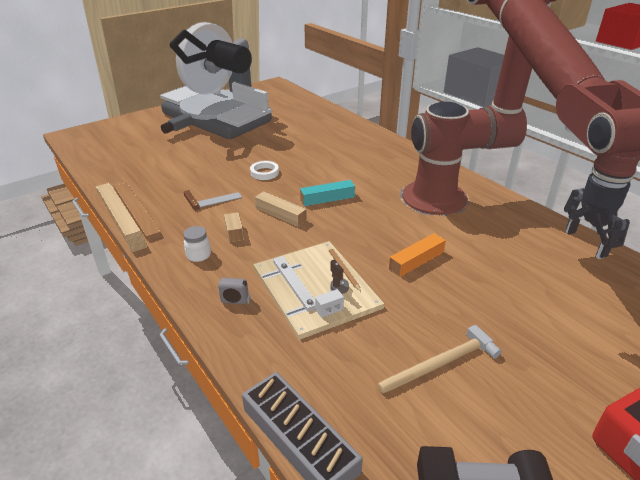

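View pics/top0.png

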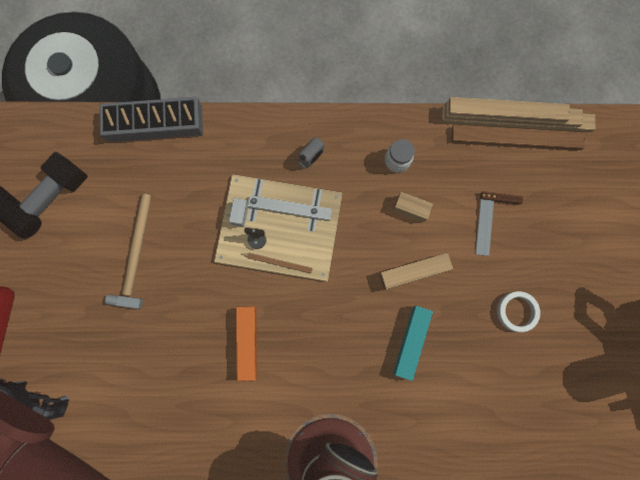

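Candidates for the blank in the top view:
- Natural pine stick at (417,271). This fits the description.
- Short pine piece at (413,206), which is the offcut.
- Orange stick at (246,343), a look-alike.
- Turquoise stick at (413,343), a look-alike.
- Board stack at (515,112), which is background.

I choose the one at (417,271) and will measure it next.

```bash
cat > h.py <<'E'
import numpy as np,cv2,pickle
def ray(f,uv,z,M=None):
    K=f['K'];T=f['world_from_camera'] if M is None else M
    uv=np.atleast_2d(np.asarray(uv,float))
    d=np.c_[(uv[:,0]-K[0,2])/K[0,0],(uv[:,1]-K[1,2])/K[1,1],np.ones(len(uv))]@T[:3,:3].T
    o=T[:3,3]; t=(z-o[2])/d[:,2]
    return o+d*t[:,None]
def cloud(f,M=None):
    K=f['K'];T=f['world_from_camera'] if M is None else M
    v,u=np.mgrid[0:480,0:640]; Z=f['z_map']
    P=np.stack([(u-K[0,2])/K[0,0]*Z,(v-K[1,2])/K[1,1]*Z,Z],-1)
    W=P@T[:3,:3].T+T[:3,3]; W[Z==0]=np.nan
    return W
E
python3 - <<'E'
from h import *
f=pickle.load(open('top0.pkl','rb'))
W=cloud(f); z=W[...,2]
print('bench z',np.nanmedian(z[300:400,270:380]))
def rep(name,box,lo,hi,zt):
    u0,v0,u1,v1=box; m=np.zeros(z.shape,np.uint8)
    s=z[v0:v1,u0:u1]; m[v0:v1,u0:u1]=((s>lo)&(s<hi)).astype(np.uint8)*255
    c=max(cv2.findContours(m,cv2.RETR_EXTERNAL,cv2.CHAIN_APPROX_NONE)[0],key=cv2.contourArea)
    P=ray(f,c[:,0],zt)[:,:2]
    r=cv2.minAreaRect((P*1000).astype(np.float32)); b=cv2.boxPoints(r)
    print(name,r, 'medz',np.nanmedian(z[m>0]));print(b.round(1))
rep('jig',(205,165,355,290),0.010,0.2,0.018)
rep('blank',(370,245,465,300),0.035,0.06,0.045)
rep('off',(385,185,440,225),0.035,0.06,0.045)
rep('guide',(215,185,262,230),0.052,0.07,0.062)
rep('handle',(220,215,275,265),0.07,0.2,0.104)
i=cv2.resize(f['frame'][150:300,190:470,::-1],None,fx=2.85,fy=2.85,interpolation=cv2.INTER_CUBIC);cv2.imwrite('pics/c0.png',i)
E
```

```text
bench z -0.0004129721655201646
jig ((591.249267578125, 134.13577270507812), (299.3221740722656, 239.74217224121094), 80.42174530029297) medz 0.018173540295703283
[[448.1   6.5]
 [684.5 -33.4]
 [734.4 261.8]
 [498.  301.7]]
blank ((473.098388671875, -220.24801635742188), (44.999752044677734, 181.87315368652344), 16.565872192382812) medz 0.04429760493158108
[[ 425.6 -139.5]
 [ 477.5 -313.8]
 [ 520.6 -301. ]
 [ 468.7 -126.7]]
off ((642.5438842773438, -217.6486358642578), (90.71085357666016, 48.833213806152344), 69.922607421875) medz 0.04400322009642155
[[ 604.  -251.9]
 [ 649.9 -268.6]
 [ 681.  -183.4]
 [ 635.2 -166.7]]
guide ((623.6101684570312, 236.07583618164062), (35.24614334106445, 64.91439056396484), 80.56420135498047) medz 0.06111860744256303
[[588.7 224. ]
 [652.7 213.4]
 [658.5 248.1]
 [594.5 258.8]]
handle ((561.9004516601562, 187.4361572265625), (49.539859771728516, 18.740026473999023), 80.51261138916016) medz 0.10117051767974228
[[548.6 164.5]
 [567.1 161.5]
 [575.2 210.3]
 [556.7 213.4]]
```

View pics/c0.png

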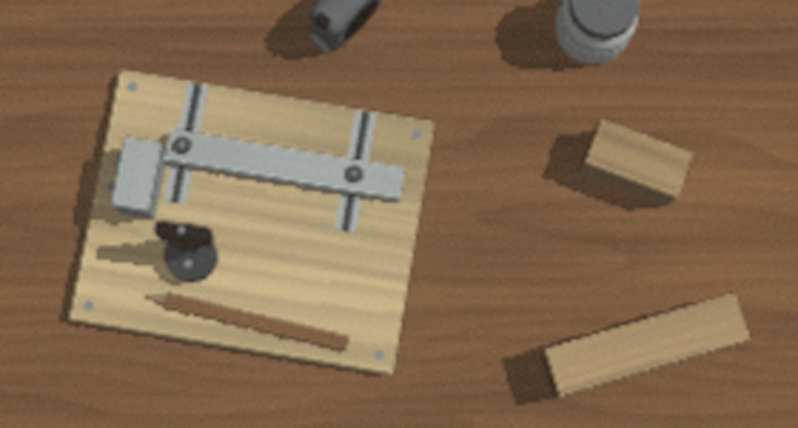

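The crop confirms the pine stick at lower right (crop 650,345) is the long blank and the piece at (640,160) is the offcut. The jig's guide block is at its left end (crop 138,175) and the clamp is at (187,255). Moving over the blank.

{"op": "carry_out", "data": {
  "moves": [
    [[0,0,0,-0.6,0.8,0,1],[0,0,0,-0.6,0.8,0,1],[0,0,0,-0.6,0.8,0,1],[0,0,0,-0.6,0.8,0,1],[0,0,0,-0.6,0.8,0,1],[0,0,0,-0.6,0.8,0,1],[0,0,0,-0.6,0.8,0,1],[0,0,0,-0.6,0.8,0,1]]
  ]
}}

```text
time: 0.77
tool_pos: [0.3831, 0.3245, 0.2309]
tool_rot: [-0.0, 0.814, 0.581, -0.0]
contact_force: [0.4, 1.1, 0.3]
gripper_width: 1.004
```

{"op": "carry_out", "data": {
  "moves": [
    [[0,0,0,-0.87,0.48,0,1],[0,0,0,-0.87,0.48,0,1],[0,0,0,-0.87,0.48,0,1],[0,0,0,-0.87,0.48,0,1],[0,0,0,-0.87,0.48,0,1],[0,0,0,-0.87,0.48,0,1],[0,0,0,-0.87,0.48,0,1],[0,0,0,-0.87,0.48,0,1]]
  ]
}}

```text
time: 1.43
tool_pos: [0.4372, 0.0113, 0.2311]
tool_rot: [0.0, 0.814, 0.581, 0.0]
contact_force: [1.1, -1.0, -0.2]
gripper_width: 1.001
```

{"op": "carry_out", "data": {
  "moves": [
    [[0,0,0,-0.87,0.48,0,1],[0,0,0,-0.87,0.48,0,1],[0,0,0,-0.87,0.48,0,1],[0,0,0,-0.87,0.48,0,1],[0,0,0,-0.87,0.48,0,1],[0,0,0,-0.87,0.48,0,1],[0,0,0,-0.4,0.2,0,1],[0,0,0,0,0,0,1]]
  ]
}}

```text
time: 2.1
tool_pos: [0.4807, -0.2429, 0.2305]
tool_rot: [-0.0, 0.815, 0.579, -0.001]
contact_force: [-0.8, 1.3, -0.0]
gripper_width: 0.997
```

{"op": "carry_out", "data": {
  "moves": [
    [[0,0,1,0,0,0,1],[0,0,1,0,0,0,1],[0,0,1,0,0,0,1],[0,0,1,0,0,0,1],[0,0,1,0,0,0,1],[0,0,1,0,0,0,1],[0,0,1,0,0,0,1],[0,0,1,0,0,0,1]]
  ]
}}

```text
time: 2.77
tool_pos: [0.4809, -0.2382, 0.2309]
tool_rot: [-0.001, 0.964, 0.266, -0.0]
contact_force: [-0.8, -0.5, -0.5]
gripper_width: 0.999
```

{"op": "carry_out", "data": {
  "moves": [
    [[0,0,1,0,0,0,1],[0,0,1,0,0,0,1],[0,0,0.9,0,0,0,1],[0,0,0,0,0,0,1],[0,0,0,0,0,0,1]]
  ]
}}

```text
time: 3.18
tool_pos: [0.4809, -0.2385, 0.231]
tool_rot: [-0.0, 0.989, 0.145, -0.0]
contact_force: [-0.2, -0.1, -0.1]
gripper_width: 1.0
```

```bash
cat >> h.py <<'E'
def pose(s):
    from scipy.spatial.transform import Rotation as R
    w,x,y,z=s['tool_rot']; T=np.eye(4); T[:3,:3]=R.from_quat([x,y,z,w]).as_matrix(); T[:3,3]=s['tool_pos']; return T
def snap(name):
    from plant import state,grab_frame
    s=state(); f=grab_frame('wrist'); M=pose(s)@f['hand_eye']; cv2.imwrite(f'pics/{name}.png',f['frame'][:,:,::-1]); pickle.dump((s,f,M),open(name+'.pkl','wb')); return s,f,M
E
python3 - <<'E'
from h import *
s,f,M=snap('w1'); W=cloud(f,M); z=W[...,2]
T=pose(s);print(s['tool_pos'],np.degrees(np.arctan2(T[1,0],T[0,0])),f['hand_eye'].round(3).tolist())
m=((z>0.036)&(z<0.055)).astype(np.uint8)*255
for c in cv2.findContours(m,cv2.RETR_EXTERNAL,cv2.CHAIN_APPROX_NONE)[0]:
    if cv2.contourArea(c)>1500:
        P=ray(f,c[:,0],0.045,M)[:,:2]*1000; print(cv2.minAreaRect(P.astype(np.float32)),cv2.boundingRect(c),np.nanmedian(z[m>0]))
E
```

```text
[ 0.48092856 -0.23854293  0.23096393] 16.71152490451527 [[1.0, 0.002, -0.0, -0.0], [-0.001, 0.948, 0.317, -0.081], [0.001, -0.317, 0.948, -0.143], [0.0, 0.0, 0.0, 1.0]]
((642.7689819335938, -218.86444091796875), (89.89537048339844, 49.6594352722168), 68.86853790283203) (461, 185, 121, 115) 0.04537373208893186
((474.4061279296875, -222.52935791015625), (44.84619903564453, 179.69252014160156), 16.633928298950195) (288, 63, 63, 232) 0.04537373208893186
((301.7703857421875, -211.35858154296875), (46.970088958740234, 167.66697692871094), 71.63062286376953) (0, 3, 212, 193) 0.04537373208893186
```

View pics/w1.png

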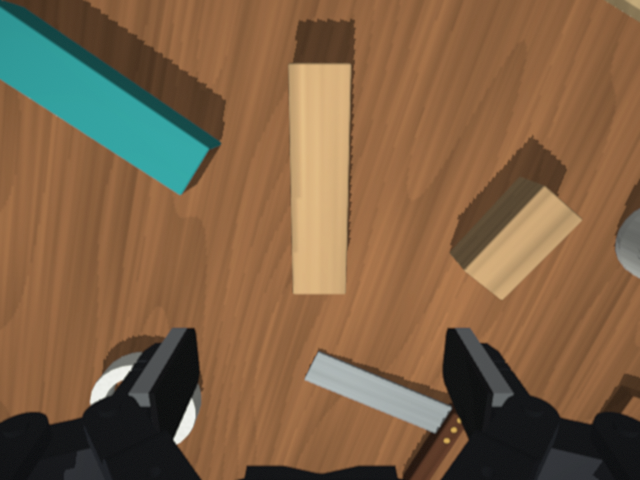

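The wrist view shows the blank at (320,180), a 45 × 180 mm pine stick, square to the jaws. Descending to grip it 25 mm off centre, away from the clamp end.

{"op": "carry_out", "data": {
  "moves": [
    [[0,0,0,-0.04,0.2,0.9,1],[0,0,0,0,0,1,1],[0,0,0,0,0,1,1],[0,0,0,0,0,1,1],[0,0,0,0,0,1,1],[0,0,0,0,0,0.55,1],[0,0,0,0,0,0,1],[0,0,0,0,0,0,0]]
  ]
}}

```text
time: 3.9
tool_pos: [0.4809, -0.2467, 0.0122]
tool_rot: [-0.001, 0.99, 0.144, -0.001]
contact_force: [0.6, 0.8, 0.5]
gripper_width: 0.884
```

{"op": "carry_out", "data": {
  "moves": [
    [[0,0,0,0,0,0,-1],[0,0,0,0,0,0,-1],[0,0,0,0,0,0,-1],[0,0,0,0,0,0,-1],[0,0,0,0,0,0,-1],[0,0,0,0,0,0,-1],[0,0,0,0,0,0,-1],[0,0,0,0,0,0,-1]]
  ]
}}

```text
time: 4.57
tool_pos: [0.484, -0.2491, 0.0165]
tool_rot: [0.002, 0.99, 0.144, 0.002]
contact_force: [0.1, 0.5, 6.1]
gripper_width: 0.518
```

{"op": "carry_out", "data": {
  "moves": [
    [[0,0,0,0,0,-0.2,-1],[0,0,0,0,0,-0.8,-1],[0,0,0,0,0,-1,-1],[0,0,0,0,0,-1,-1],[0,0,0,0,0,-1,-1],[0,0,0,0,0,0,-1],[0,0,0,0,0,0,-1]]
  ]
}}

```text
time: 5.15
tool_pos: [0.4835, -0.2488, 0.1778]
tool_rot: [0.003, 0.99, 0.144, 0.003]
contact_force: [0.8, 0.5, -2.4]
gripper_width: 0.517
```

```bash
python3 - <<'E'
from h import *
s,f,M=snap('w2'); print(s); print(pose(s).round(4)); W=cloud(f,M); z=W[...,2]
print(np.nanmedian(z[150:250,310:330]))
E
```

```text
{'time': 5.15, 'joint_pos': array([-6.12001089e-01, -1.08108869e-01,  1.86102366e+00, -5.85771159e-05,
        1.38074209e+00, -9.00901060e-01]), 'joint_vel': array([ 0.00099875,  0.05159264,  0.07935872, -0.00062389, -0.00290631,
       -0.00062907]), 'joint_efforts': array([ 3.04614776e-02, -3.41135752e+01, -3.89968908e+01,  3.20704258e-02,
        2.59316985e-03,  1.03836184e-03]), 'tool_pos': array([ 0.4835379 , -0.24876205,  0.17784105]), 'tool_rot': array([0.00274426, 0.98957666, 0.14395239, 0.00286599]), 'contact_force': array([ 0.75200447,  0.45162951, -2.43893125]), 'ft_torque': array([-0.0051828 ,  0.00730991, -0.03221724]), 'gripper_width': 0.5168285684790392}
[[ 0.9585  0.2849  0.0065  0.4835]
 [ 0.2849 -0.9585 -0.0046 -0.2488]
 [ 0.0049  0.0063 -1.      0.1778]
 [ 0.      0.      0.      1.    ]]
0.20648455849626288
```

View pics/w2.png

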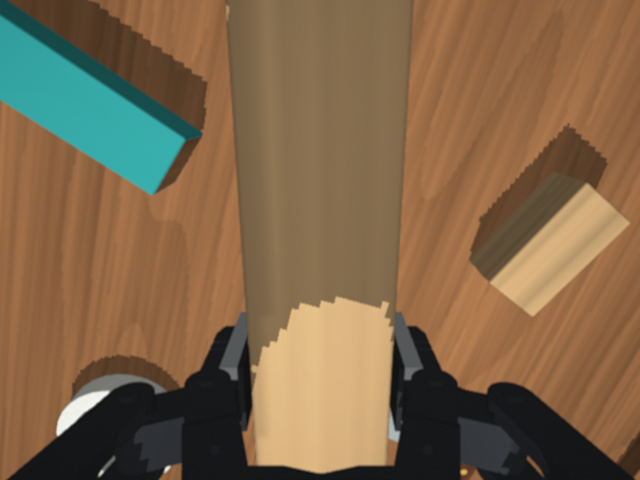

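The blank is gripped squarely, filling columns 235–405 of the wrist view. Checking its tilt, yaw and offset in the grip.

```bash
cat >> h.py <<'E'
def held(s,f,M):
    # blank in grip: plane + edges, in the tool frame
    W=cloud(f,M); T=pose(s); H=f['hand_eye']; C=cloud(f,H)
    hsv=cv2.cvtColor(f['frame'],cv2.COLOR_RGB2HSV)
    z=C[...,2]; m=(np.abs(z+0.029)<0.02)&(np.abs(C[...,0])<0.035)&(C[...,1]<-0.03)
    P=C[m]; A=np.c_[P[:,:2],np.ones(len(P))]; co,*_=np.linalg.lstsq(A,P[:,2],rcond=None)
    r=P[:,2]-A@co
    rows=[]
    for v in range(20,300,5):
        u=np.where(m[v])[0]
        if len(u)>50: rows.append([v,u.min(),u.max()])
    rows=np.array(rows)
    zt=np.median(P[:,2])
    out=[]
    for k,off in ((1,-.5),(2,.5)):
        E=np.array([ray(f,[[a[k]+off,a[0]]],zt,H)[0] for a in rows]); p=np.polyfit(E[:,1],E[:,0],1); out.append(p)
    return co,r.std(),out,P[:,1].min(),T
E
python3 - <<'E'
from h import *
s,f,M=pickle.load(open('w2.pkl','rb')); co,sd,o,ymin,T=held(s,f,M)
print(co,sd,o,ymin)
E
```

```text
[ 0.00392486  0.00350316 -0.02878779] 0.0006398132207811949 [array([ 0.00561217, -0.02231842]), array([0.00429366, 0.02199494])] -0.10405871809837339
```

{"op": "carry_out", "data": {
  "moves": [
    [[0,0,0,0.5,-0.74,0,-1],[0,0,0,0.5,-0.74,0,-1],[0,0,0,0.5,-0.74,0,-1],[0,0,0,0.5,-0.74,0,-1],[0,0,0,0.5,-0.74,0,-1],[0,0,0,0.5,-0.74,0,-1],[0,0,0,0.5,-0.74,0,-1],[0,0,0,0.5,-0.74,0,-1]]
  ]
}}

```text
time: 5.87
tool_pos: [0.5661, 0.0269, 0.1702]
tool_rot: [-0.001, 0.99, 0.144, -0.003]
contact_force: [1.1, -0.8, -1.3]
gripper_width: 0.516
```

{"op": "carry_out", "data": {
  "moves": [
    [[0,0,0,0.5,-0.74,0,-1],[0,0,0,0.5,-0.74,0,-1],[0,0,0.6,0,0,0,-1],[0,0,0.9,0,0,0,-1],[0,0,0.9,0,0,0,-1],[0,0,0.9,0,0,0,-1],[0,0,0.9,0,0,0,-1],[0,0,0.9,0,0,0,-1]]
  ]
}}

```text
time: 6.53
tool_pos: [0.5872, 0.0931, 0.1699]
tool_rot: [0.0, 0.997, -0.08, -0.003]
contact_force: [0.1, -0.3, -1.0]
gripper_width: 0.517
```

{"op": "carry_out", "data": {
  "moves": [
    [[0,0,0.2,0,0,0,-1],[0,0,0,0,0,0,-1],[0,0,0,0,0,0,-1]]
  ]
}}

```text
time: 6.78
tool_pos: [0.5883, 0.093, 0.1716]
tool_rot: [0.0, 0.996, -0.086, -0.001]
contact_force: [0.1, 0.9, -2.3]
gripper_width: 0.518
```

```bash
python3 - <<'E'
from h import *
s,f,M=snap('w3'); T=pose(s); print(s['tool_pos'],np.degrees(np.arctan2(T[1,0],T[0,0]))); print(held(s,f,M)[:4])
from plant import grab_frame
g=grab_frame('top');pickle.dump(g,open('top3.pkl','wb'))
i=cv2.resize(g['frame'][150:300,190:390,::-1],None,fx=3.9,fy=3.9,interpolation=cv2.INTER_CUBIC);cv2.imwrite('pics/t3.png',i)
E
```

```text
[0.588315   0.09303803 0.1716428 ] -9.867192657605434
(array([ 0.00371499,  0.00315242, -0.0288127 ]), np.float64(0.0006428461378582596), [array([ 0.00553543, -0.0218872 ]), array([0.00428217, 0.0224411 ])], np.float64(-0.10377493292086226))
```

View pics/w3.png

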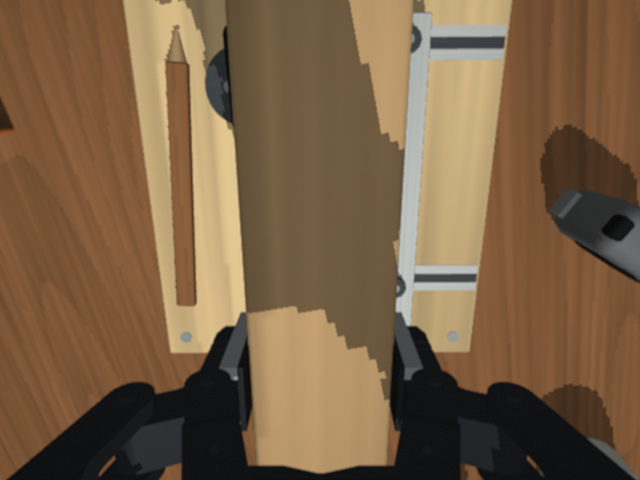

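The wrist view shows the jig on both sides of the held blank: left edge near columns 125–170, right edge near 510–470, near edge at row 352. I'll use these to refine the jig's pose.

```bash
cat > jig.py <<'E'
from h import *
def jig(s,f,M):
    W=cloud(f,M); z=W[...,2]; m=(z>0.010)&(z<0.06)
    L=[];R_=[];B=[];F=[]
    for v in list(range(10,300,4)):
        u=np.where(m[v,60:230])[0]
        if len(u): L.append([60+u.min()-.5,v])
        u=np.where(m[v,400:560])[0]
        if len(u): R_.append([400+u.max()+.5,v])
    for u in list(range(180,232,3))+list(range(415,465,3)):
        q=np.where(m[310:400,u])[0]
        if len(q): B.append([u,310+q.max()+.5])
    L,R_,B=[ray(f,a,0.018,M)[:,:2]*1000 for a in (L,R_,B)]
    def line(P):
        for _ in range(3):
            vx,vy,x,y=cv2.fitLine(P.astype(np.float32),cv2.DIST_HUBER,0,.01,.01).ravel(); d=np.array([vx,vy]);n=np.array([-vy,vx]);r=(P-[x,y])@n; P=P[np.abs(r)<2]
        return d,np.array([x,y]),len(P)
    return line(L),line(R_),line(B)
E
python3 - <<'E'
from jig import *
s,f,M=pickle.load(open('w3.pkl','rb'))
l,r,b=jig(s,f,M)
for q in (l,r,b): print(q, np.degrees(np.arctan2(q[0][1],q[0][0])))
a=l[0]*np.sign(l[0][1])+r[0]*np.sign(r[0][1]); a/=np.linalg.norm(a); yaw=np.arctan2(-a[0],a[1]); X=np.array([a[1],-a[0]])
print('yaw',np.degrees(yaw),'sep',(r[1]-l[1])@X)
xc=((r[1]+l[1])@X)/2; yc=b[1]@a+150; print('centre',X*xc+a*yc)
E
```

```text
(array([0.16535103, 0.9862348 ], dtype=float32), array([475.89987, 156.31473], dtype=float32), 73) 80.48237
(array([0.16471425, 0.98634136], dtype=float32), array([715.4254 , 141.30124], dtype=float32), 66) 80.51936
(array([ 0.98650056, -0.16375798], dtype=float32), array([612.1082  , -21.196564], dtype=float32), 21) -9.42509
yaw -9.49913 sep 238.71892
centre [593.19385 134.05371]
```

View pics/t3.png

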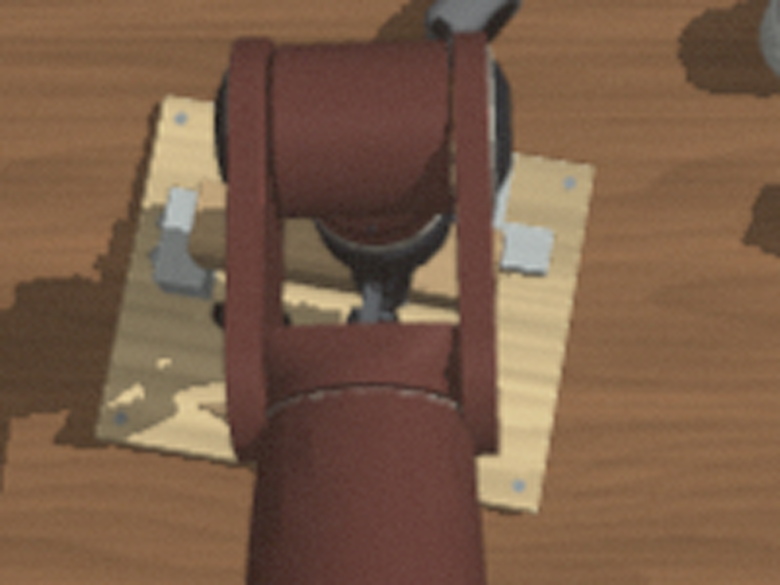

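{"op": "carry_out", "data": {
  "moves": [
    [[0,0,0,0.11,-0.04,0,-1],[0,0,0,0,0,0.9,-1],[0,0,0,0,0,0.9,-1],[0,0,0,0,0,0.8,-1],[0,0,0,0,0,0.3,-1],[0,0,0,0,0,0,-1],[0,0,0,0,0,0,-1]]
  ]
}}

```text
time: 7.47
tool_pos: [0.5943, 0.0939, 0.0577]
tool_rot: [0.0, 0.996, -0.087, -0.0]
contact_force: [0.4, -0.2, -0.7]
gripper_width: 0.519
```

```bash
python3 - <<'E'
from h import *
s,f,M=snap('w4'); T=pose(s); print(s['tool_pos'],np.degrees(np.arctan2(T[1,0],T[0,0])),s['contact_force'])
yaw=np.radians(-9.5);R=np.array([[np.cos(yaw),-np.sin(yaw)],[np.sin(yaw),np.cos(yaw)]]);c=np.array([592.7,134.1])
print((s['tool_pos'][:2]*1000-c)@R)
E
```

```text
[0.59426252 0.09394324 0.05766307] -9.9433720891876 [ 0.39853093 -0.15710087 -0.68605921]
[  8.16886773 -39.34814487]
```

View pics/w4.png

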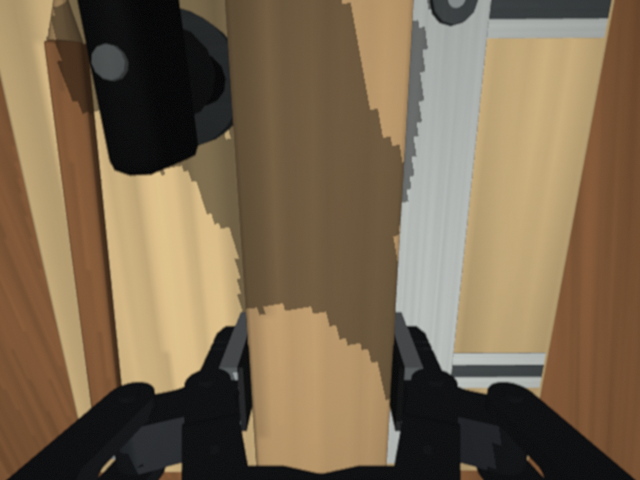

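```bash
python3 - <<'E'
from h import *
s,f,M=pickle.load(open('w4.pkl','rb')); T=pose(s)
yaw=np.radians(-9.5);R=np.array([[np.cos(yaw),-np.sin(yaw)],[np.sin(yaw),np.cos(yaw)]]);c=np.array([592.7,134.1])
J=lambda uv,z:((ray(f,uv,z,M)[:,:2]*1000-c)@R).round(1)
print('disc right vis',J([[232,95],[230,60]],.035))
print('knob',J([[110,62]],.104))
print('blank left bottom/top edges', J([[233,100],[233,30]],.0865))
W=cloud(f,M)
for v in (20,60,100,150): print(v,[(u,np.round(((W[v,u,:2]*1000-c)@R),1).tolist(),round(float(W[v,u,2])*1000,1)) for u in range(404,440,4)])
i=f['frame'][0:240,0:480,::-1];cv2.imwrite('pics/w4c.png',cv2.resize(i,None,fx=1.6,fy=1.6,interpolation=cv2.INTER_CUBIC))
E
```

```text
disc right vis [[-23.4  43.9]
 [-23.2  55.7]]
knob [[-34.8  49.6]]
blank left bottom/top edges [[-13.1  42. ]
 [-12.   57.9]]
20 [(404, [29.2, 59.9], 85.7), (408, [30.1, 59.9], 86.1), (412, [31.4, 60.2], 84.3), (416, [42.6, 68.4], 33.0), (420, [44.2, 68.5], 32.3), (424, [45.6, 68.5], 32.3), (428, [47.1, 68.6], 31.7), (432, [48.3, 68.4], 32.8), (436, [49.9, 68.5], 31.9)]
60 [(404, [29.5, 51.0], 86.6), (408, [30.7, 51.1], 85.8), (412, [42.4, 55.6], 31.2), (416, [43.6, 55.5], 32.5), (420, [44.8, 55.4], 33.5), (424, [46.4, 55.5], 32.8), (428, [47.8, 55.4], 33.1), (432, [49.3, 55.4], 32.9), (436, [50.6, 55.4], 33.5)]
100 [(404, [30.0, 41.7], 87.1), (408, [41.7, 41.8], 31.1), (412, [42.9, 41.8], 32.9), (416, [44.6, 41.8], 31.9), (420, [46.1, 41.8], 32.0), (424, [47.4, 41.8], 32.6), (428, [49.1, 41.8], 31.9), (432, [50.4, 41.8], 32.5), (436, [52.0, 41.8], 31.9)]
150 [(404, [30.9, 29.2], 85.6), (408, [42.5, 23.6], 32.9), (412, [44.1, 23.6], 32.6), (416, [45.8, 23.4], 31.6), (420, [47.2, 23.5], 32.2), (424, [48.6, 23.6], 32.8), (428, [50.3, 23.5], 32.1), (432, [51.8, 23.5], 32.5), (436, [53.2, 23.5], 32.9)]
```

View pics/w4c.png

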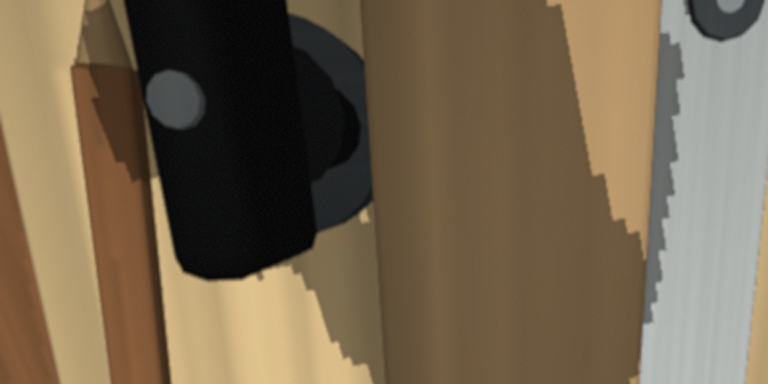

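The knob at crop (175,100), wrist pixel (110,62), maps to jig (-34.8, 49.6), so the jig pose is confirmed. The blank is about 9 mm in jig x. I'll nudge it -1.5 mm and lower it.

{"op": "carry_out", "data": {
  "moves": [
    [[0,0,0,-0.04,0,0,-1],[0,0,0,0,0,0.25,-1],[0,0,0,0,0,0.25,-1],[0,0,0,0,0,0,-1],[0,0,0,0,0,0,-1]]
  ]
}}

```text
time: 7.93
tool_pos: [0.5913, 0.0942, 0.0361]
tool_rot: [0.0, 0.996, -0.087, -0.001]
contact_force: [0.0, -0.1, -0.8]
gripper_width: 0.516
```

{"op": "carry_out", "data": {
  "moves": [
    [[0,0,0,0,0,0.05,-1],[0,0,0,0,0,0.03,-1],[0,0,0,0,0,0,-1],[0,0,0,0,0,0,-1]]
  ]
}}

```text
time: 8.27
tool_pos: [0.5927, 0.0942, 0.0347]
tool_rot: [-0.0, 0.996, -0.087, 0.0]
contact_force: [-1.8, -0.4, 0.5]
gripper_width: 0.514
```

{"op": "carry_out", "data": {
  "moves": [
    [[0,0,0,0,0,0.03,-1],[0,0,0,0,-0.1,0,-1],[0,0,0,0,-0.1,0,-1],[0,0,0,0,0,0,-1],[0,0,0,0,0,0,-1]]
  ]
}}

```text
time: 8.68
tool_pos: [0.5952, 0.102, 0.0345]
tool_rot: [0.0, 0.996, -0.087, 0.002]
contact_force: [-0.1, -0.7, 4.5]
gripper_width: 0.519
```

{"op": "carry_out", "data": {
  "moves": [
    [[0,0,0,0,-0.04,0,-1],[0,0,0,0,-0.03,0,-1],[0,0,0,0,0,0,-1]]
  ]
}}

```text
time: 8.93
tool_pos: [0.5956, 0.1042, 0.0345]
tool_rot: [0.001, 0.996, -0.087, 0.002]
contact_force: [-1.0, -2.4, 5.3]
gripper_width: 0.517
```

{"op": "carry_out", "data": {
  "moves": [
    [[0,0,0,0,-0.03,0,-1],[0,0,0,0,-0.02,0,-1],[0,0,0,0,0,0,-1]]
  ]
}}

```text
time: 9.18
tool_pos: [0.5957, 0.1046, 0.0345]
tool_rot: [0.002, 0.996, -0.087, 0.001]
contact_force: [-1.8, -8.9, 7.8]
gripper_width: 0.514
```

{"op": "carry_out", "data": {
  "moves": [
    [[0,0,0,0,-0.03,0,-1],[0,0,0,0,0,0,-1],[0,0,0,0,0,0,-1]]
  ]
}}

```text
time: 9.43
tool_pos: [0.5958, 0.1046, 0.0345]
tool_rot: [0.003, 0.996, -0.087, 0.001]
contact_force: [-3.1, -13.2, 8.7]
gripper_width: 0.516
```

The end is against the guide block at about 9–13 N. Now feeling for the fence.

{"op": "carry_out", "data": {
  "moves": [
    [[0,0,0,0.04,0,0,-1],[0,0,0,0.03,0,0,-1],[0,0,0,0,0,0,-1]]
  ]
}}

```text
time: 9.68
tool_pos: [0.5962, 0.1046, 0.0347]
tool_rot: [0.003, 0.996, -0.086, -0.002]
contact_force: [-12.4, -12.4, 15.7]
gripper_width: 0.518
```

{"op": "carry_out", "data": {
  "moves": [
    [[0,0,0,0.03,0,0,-1],[0,0,0,0.02,0,0,-1],[0,0,0,0,0,0,-1]]
  ]
}}

```text
time: 9.93
tool_pos: [0.5964, 0.1045, 0.0347]
tool_rot: [0.003, 0.996, -0.086, -0.005]
contact_force: [-18.7, -12.3, 22.5]
gripper_width: 0.516
```

```bash
python3 - <<'E'
from h import *
s,f,M=snap('w5'); T=pose(s); print(s['tool_pos'],np.degrees(np.arctan2(T[1,0],T[0,0])),s['contact_force'],s['ft_torque'],T.round(4)[2]); h=held(s,f,M); print(h[:4])
yaw=np.radians(-9.5);R=np.array([[np.cos(yaw),-np.sin(yaw)],[np.sin(yaw),np.cos(yaw)]]);c=np.array([592.7,134.1])
W=cloud(f,M)
for v in (20,100,200,280,320): print(v,[(u,np.round(((W[v,u,:2]*1000-c)@R),1).tolist(),round(float(W[v,u,2])*1000,1)) for u in list(range(220,260,8))+list(range(384,436,4))])
E
```

```text
[0.59644431 0.10447521 0.03468243] -9.833597756846595 [-18.7332064  -12.27095709  22.47937779] [-1.62354933  2.91805729  0.46996883] [-0.0088  0.0076 -0.9999  0.0347]
(array([ 0.00742447,  0.00770692, -0.0288739 ]), np.float64(0.0012670279724347148), [array([ 0.10757238, -0.01911988]), array([0.00505878, 0.02227697])], np.float64(-0.10377323651181769))
20 [(220, [-24.2, 77.9], 18.8), (228, [-12.3, 70.8], 64.4), (236, [-10.5, 70.9], 63.6), (244, [-8.6, 70.9], 63.7), (252, [-6.6, 70.8], 64.1), (384, [24.7, 70.8], 63.0), (388, [25.7, 70.8], 63.0), (392, [26.6, 70.8], 62.9), (396, [27.6, 70.9], 62.4), (400, [28.6, 70.9], 62.4), (404, [29.5, 70.8], 63.0), (408, [30.3, 70.7], 63.5), (412, [38.7, 76.9], 22.9), (416, [38.8, 75.9], 29.2), (420, [39.4, 75.5], 32.0), (424, [40.7, 75.5], 31.9), (428, [41.8, 75.4], 32.4), (432, [43.0, 75.4], 32.3)]
100 [(220, [-22.4, 52.8], 34.9), (228, [-20.7, 52.8], 31.1), (236, [-11.9, 52.9], 63.0), (244, [-9.6, 52.9], 64.4), (252, [-7.6, 52.9], 64.4), (384, [25.5, 52.7], 62.9), (388, [26.5, 52.7], 63.1), (392, [27.5, 52.7], 63.3), (396, [28.5, 52.7], 62.8), (
[... 1042 characters left out ...]
(408, [nan, nan], nan), (412, [42.5, -10.1], 32.1), (416, [43.9, -9.9], 32.7), (420, [45.5, -10.1], 32.1), (424, [46.9, -10.0], 32.4), (428, [48.4, -10.0], 32.3), (432, [50.0, -10.4], 31.5)]
320 [(220, [-33.1, -33.9], 19.2), (228, [-30.1, -34.5], 18.1), (236, [-26.7, -34.4], 18.3), (244, [-16.9, -17.9], 48.1), (252, [-11.2, -9.1], 64.0), (384, [28.0, -8.9], 64.3), (388, [29.3, -9.2], 63.7), (392, [30.6, -9.6], 63.1), (396, [34.9, -18.7], 46.5), (400, [36.3, -18.8], 46.4), (404, [37.6, -18.8], 46.3), (408, [42.0, -26.5], 32.4), (412, [43.7, -26.9], 31.7), (416, [45.1, -26.5], 32.4), (420, [46.8, -27.0], 31.5), (424, [48.1, -26.5], 32.3), (428, [49.4, -26.0], 33.3), (432, [51.4, -27.0], 31.4)]
```

View pics/w5.png

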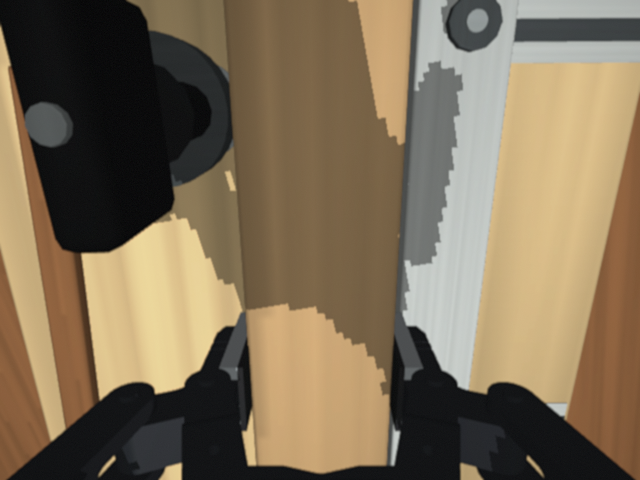

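```bash
python3 - <<'E'
from h import *
yaw=np.radians(-9.5);R=np.array([[np.cos(yaw),-np.sin(yaw)],[np.sin(yaw),np.cos(yaw)]]);c=np.array([592.7,134.1])
for n,p in (('w3',[[412,38],[398,287]]),('w5',[[475,22],[560,408]]),('w4',[[455,3],[545,370]])):
    s,f,M=pickle.load(open(n+'.pkl','rb')); print(n,((ray(f,p,.035,M)[:,:2]*1000-c)@R).round(1))
    W=cloud(f,M); 
    if n=='w5':
        for v in (10,22): print([round(float(x)*1000) for x in W[v,440:510:6,2]])
    if n=='w3':
        print([round(float(x)*1000,1) for x in W[287,394:416:2,2]])
E
```

```text
w3 [[ 57.   75. ]
 [ 57.2 -85.9]]
[199.9, 198.9, 39.2, 38.7, 36.7, 37.8, 32.0, 33.0, 31.9, 32.6, 18.9]
w5 [[ 55.1  74.4]
 [104.8 -64.7]]
[33, 31, 37, 37, 38, 38, 38, 38, 37, 38, 37, 33]
[33, 35, 37, 37, 39, 39, 38, 38, 37, 39, 37, 33]
w4 [[ 55.3  73.2]
 [109.7 -74.2]]
```

The fence face is at about jig x 38 while the blank's right edge is only at about 31. So it's the right finger's tip, not the blank, that is stopped by the fence. I'll back off, open a little, raise the grip and regrip higher.

{"op": "carry_out", "data": {
  "moves": [
    [[0,0,0,-0.08,0.03,0,-1],[0,0,0,-0.04,0.02,0,-1],[0,0,0,0,0,0,-1]]
  ]
}}

```text
time: 10.23
tool_pos: [0.5959, 0.1046, 0.0346]
tool_rot: [0.001, 0.996, -0.087, 0.002]
contact_force: [-0.2, -5.7, 5.8]
gripper_width: 0.517
```

{"op": "carry_out", "data": {
  "moves": [
    [[0,0,0,0,0,-0.02,0.2],[0,0,0,0,0,-0.05,0.2],[0,0,0,0,0,-0.05,0.2],[0,0,0,0,0,-0.05,0.2],[0,0,0,0,0,-0.05,0.2],[0,0,0,0,0,0,0.2]]
  ]
}}

```text
time: 10.73
tool_pos: [0.5947, 0.1063, 0.0422]
tool_rot: [-0.0, 0.996, -0.087, 0.0]
contact_force: [0.9, 0.2, -0.1]
gripper_width: 0.6
```

{"op": "carry_out", "data": {
  "moves": [
    [[0,0,0,0,0,0,-1],[0,0,0,0,0,0,-1],[0,0,0,0,0,0,-1],[0,0,0,0,0,0,-1],[0,0,0,0,0,0,-1]]
  ]
}}

```text
time: 11.15
tool_pos: [0.595, 0.1061, 0.0423]
tool_rot: [-0.0, 0.996, -0.087, 0.001]
contact_force: [0.7, -0.1, 4.1]
gripper_width: 0.514
```

```bash
python3 - <<'E'
from h import *
s,f,M=snap('w6'); T=pose(s); print(s['tool_pos'],np.degrees(np.arctan2(T[1,0],T[0,0])),s['contact_force'],T.round(4)[2]); 
yaw=np.radians(-9.5);R=np.array([[np.cos(yaw),-np.sin(yaw)],[np.sin(yaw),np.cos(yaw)]]);c=np.array([592.7,134.1])
W=cloud(f,M); print((s['tool_pos'][:2]*1000-c)@R)
for v in (20,100,200,280): 
    q=np.where((np.abs(W[v,:,2]-.063)<.006)&(np.arange(640)>200))[0]; print(v,J:=((ray(f,[[q.min()-.5,v],[q.max()+.5,v]],.063,M)[:,:2]*1000-c)@R).round(1).tolist(), np.nanmedian(W[v,q,2]))
E
```

```text
[0.59496434 0.10612268 0.04233737] -9.949738716365374 [ 0.65488284 -0.14314094  4.05242375] [ 1.20e-03 -4.00e-04 -1.00e+00  4.23e-02]
[  6.85087215 -27.21990305]
20 [[-14.0, 73.5], [30.6, 73.3]] 0.06335966426639199
100 [[-24.8, 54.2], [30.4, 53.8]] 0.06324303264847181
200 [[-14.7, 26.6], [29.9, 26.3]] 0.06335474956683937
280 [[-15.0, 1.3], [29.6, 1.0]] 0.06320064826964954
```

View pics/w6.png

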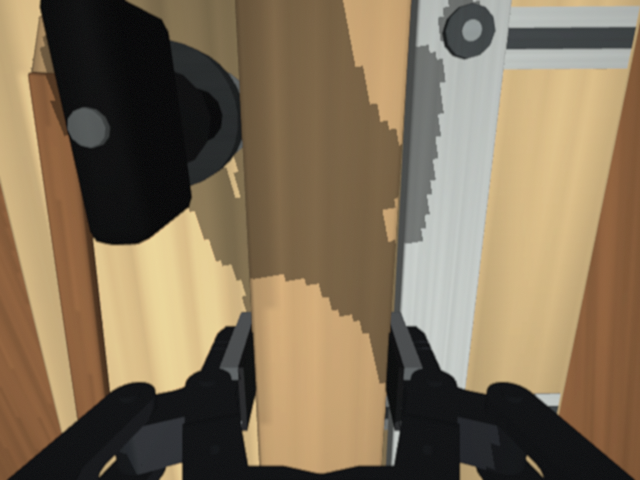

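{"op": "carry_out", "data": {
  "moves": [
    [[0,0,0,0.06,0,0,-1],[0,0,0,0.06,0,0,-1],[0,0,0,0,0,0,-1]]
  ]
}}

```text
time: 11.45
tool_pos: [0.5987, 0.1055, 0.0424]
tool_rot: [-0.0, 0.996, -0.087, -0.001]
contact_force: [-4.3, 0.5, 8.8]
gripper_width: 0.513
```

{"op": "carry_out", "data": {
  "moves": [
    [[0,0,0,0.04,0,0,-1],[0,0,0,0.03,0,0,-1],[0,0,0,0,0,0,-1]]
  ]
}}

```text
time: 11.7
tool_pos: [0.6012, 0.1051, 0.0424]
tool_rot: [-0.0, 0.996, -0.087, -0.001]
contact_force: [-4.9, 0.9, 9.6]
gripper_width: 0.516
```

{"op": "carry_out", "data": {
  "moves": [
    [[0,0,0,0.03,0,0,-1],[0,0,0,0.02,0,0,-1],[0,0,0,0,0,0,-1]]
  ]
}}

```text
time: 11.95
tool_pos: [0.6028, 0.1048, 0.0424]
tool_rot: [-0.0, 0.996, -0.086, -0.002]
contact_force: [-6.2, 0.8, 10.2]
gripper_width: 0.51
```

{"op": "carry_out", "data": {
  "moves": [
    [[0,0,0,0.03,0,0,-1],[0,0,0,0,0,0,-1],[0,0,0,0,0,0,-1]]
  ]
}}

```text
time: 12.2
tool_pos: [0.603, 0.1048, 0.0425]
tool_rot: [-0.0, 0.996, -0.086, -0.003]
contact_force: [-9.5, 1.1, 13.7]
gripper_width: 0.509
```

It is now stopped at the fence. Pushing the end home.

{"op": "carry_out", "data": {
  "moves": [
    [[0,0,0,0,-0.04,0,-1],[0,0,0,0,-0.03,0,-1],[0,0,0,0,0,0,-1]]
  ]
}}

```text
time: 12.45
tool_pos: [0.6033, 0.1048, 0.0425]
tool_rot: [0.003, 0.996, -0.086, -0.003]
contact_force: [-11.8, -8.5, 15.4]
gripper_width: 0.512
```

{"op": "carry_out", "data": {
  "moves": [
    [[0,0,0,0.03,-0.03,0,-1],[0,0,0,0,0,0,-1],[0,0,0,0,0,0,-1]]
  ]
}}

```text
time: 12.7
tool_pos: [0.6037, 0.1048, 0.0425]
tool_rot: [0.004, 0.996, -0.085, -0.005]
contact_force: [-15.4, -11.9, 18.7]
gripper_width: 0.51
```

```bash
cat > edges.py <<'E'
from h import *
import sys
s,f,M=snap(sys.argv[1]); T=pose(s); print(s['tool_pos'],np.degrees(np.arctan2(T[1,0],T[0,0])),s['contact_force'],s['ft_torque'],T.round(4)[2]); 
yaw=np.radians(-9.5);R=np.array([[np.cos(yaw),-np.sin(yaw)],[np.sin(yaw),np.cos(yaw)]]);c=np.array([592.7,134.1])
W=cloud(f,M); print((s['tool_pos'][:2]*1000-c)@R)
for v in (20,60,150,200,240,280): 
    q=np.where((np.abs(W[v,:,2]-.063)<.006)&(np.arange(640)>200))[0]
    if len(q): print(v,((ray(f,[[q.min()-.5,v],[q.max()+.5,v]],.063,M)[:,:2]*1000-c)@R).round(1).tolist(), np.nanmedian(W[v,q,2]))
    q=np.where((np.abs(W[v,:,2]-.032)<.003)&(np.arange(640)>380))[0]
    if len(q): print('  fence',((ray(f,[[q.min()-.5,v]],.032,M)[:,:2]*1000-c)@R).round(1).tolist())
E
python3 edges.py w7
```

```text
[0.60366865 0.10484302 0.04249229] -9.767135680261715 [-15.3649881  -11.85723429  18.69539726] [-1.48891041  2.30467694  0.87499453] [-0.0085  0.0086 -0.9999  0.0425]
[ 15.64701859 -27.04539331]
20 [[-6.0, 73.7], [38.8, 73.5]] 0.0635204597595718
  fence [[44.2, 78.3]]
60 [[-5.9, 64.3], [38.6, 64.2]] 0.06359393845760063
  fence [[44.0, 66.5]]
150 [[-6.1, 41.2], [38.7, 41.1]] 0.06352113155407485
  fence [[44.0, 37.5]]
200 [[-6.1, 26.9], [38.6, 26.8]] 0.06344848957908526
  fence [[44.0, 19.7]]
240 [[-6.3, 14.6], [38.4, 14.6]] 0.06356519021831783
  fence [[43.7, 4.3]]
280 [[-6.1, 1.5], [38.5, 1.6]] 0.0634462359814617
  fence [[43.8, -12.0]]
```

View pics/w7.png

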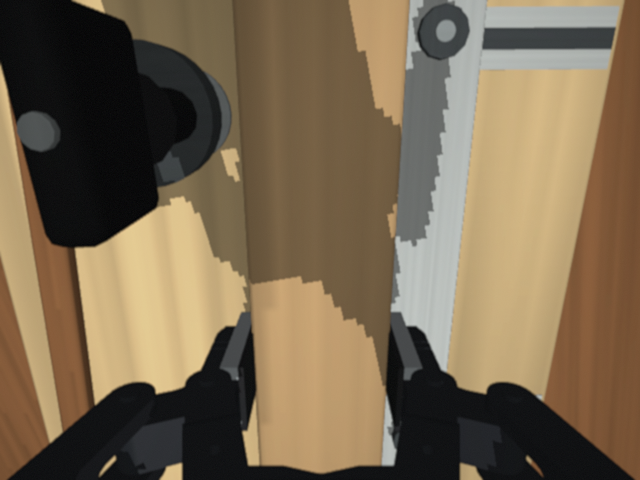

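The view shows the blank lying along the fence with parallel edges (columns about 240 and 400), and it measured flush with the fence over its whole length. Relieving the load and releasing.

{"op": "carry_out", "data": {
  "moves": [
    [[0,0,0,-0.06,0.06,0,-1],[0,0,0,-0.03,0.03,-0.02,-1],[0,0,0,0,0,0,-1],[0,0,0,0,0,0,0.2],[0,0,0,0,0,0,0.6],[0,0,0,0,0,0,0.9],[0,0,0,0,0,0,0.9],[0,0,0,0,0,-0.2,0.9]]
  ]
}}

```text
time: 13.42
tool_pos: [0.6011, 0.105, 0.0485]
tool_rot: [0.0, 0.996, -0.087, -0.002]
contact_force: [0.1, 1.0, -0.3]
gripper_width: 0.948
```

{"op": "carry_out", "data": {
  "moves": [
    [[0,0,0,0,0,-1,1],[0,0,0,0,0,-1,1],[0,0,0,0,0,-1,1],[0,0,0,0,0,-0.6,1],[0,0,0,0,0,0,1],[0,0,0,0,0,0,1]]
  ]
}}

```text
time: 13.92
tool_pos: [0.6041, 0.1051, 0.1977]
tool_rot: [-0.0, 0.996, -0.087, 0.003]
contact_force: [0.3, -0.3, -1.0]
gripper_width: 0.998
```

```bash
python3 edges.py w8
```

```text
[0.60412968 0.10511346 0.19773599] -9.95009988710808 [ 0.31180992 -0.29672087 -0.98731169] [ 0.02073904 -0.01624955 -0.03845242] [ 0.0052 -0.0012 -1.      0.1977]
[ 16.0570828  -26.70256462]
20 [[-15.4, 99.5], [48.0, 99.1]] 0.062356299923803205
60 [[-6.9, 78.0], [37.9, 77.7]] 0.06334278283628392
  fence [[60.3, 80.3]]
150 [[-7.6, 25.2], [37.6, 24.9]] 0.06327119020547622
  fence [[59.9, 21.5]]
200 [[-8.1, -7.2], [36.9, -7.5]] 0.06355604042460028
  fence [[61.2, -14.6]]
240 [[-8.4, -35.0], [221.3, -36.8]] 0.06400326517031077
  fence [[62.4, -45.5]]
280 [[-8.7, -64.5], [240.5, -66.6]] 0.06373768690436316
  fence [[63.7, -78.3]]
```

View pics/w8.png

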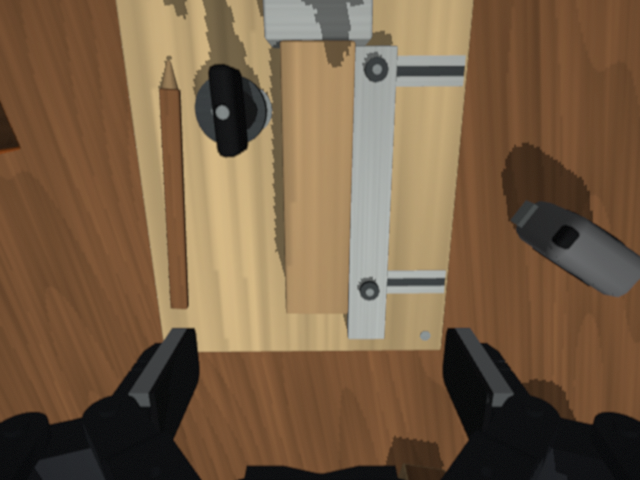

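The view shows the blank upright against the fence (columns 281–355) with its end at the guide block (row 42). The numbers suggest a slight yaw, so I'll compare blank, fence and jig edges within this one picture.

```bash
python3 - <<'E'
from jig import *
s,f,M=pickle.load(open('w8.pkl','rb')); W=cloud(f,M); z=W[...,2]
l,r,b=jig(s,f,M)
ang=lambda d:np.degrees(np.arctan2(d[1],d[0]))%180
print('jig',ang(l[0]),ang(r[0]),ang(b[0]),l[1],r[1],b[1])
def edge(zlo,zhi,ulo,uhi,zp,side,vs):
    P=[]
    for v in vs:
        q=np.where((z[v,ulo:uhi]>zlo)&(z[v,ulo:uhi]<zhi))[0]
        if len(q): P.append([ulo+(q.min()-.5 if side<0 else q.max()+.5),v])
    P=ray(f,P,zp,M)[:,:2]*1000
    d=cv2.fitLine(P.astype(np.float32),cv2.DIST_HUBER,0,.01,.01).ravel(); return d
for nm,a in (('blankL',(.05,.08,272,320,.063,-1,range(60,305,3))),('blankR',(.05,.08,320,365,.063,1,range(60,305,3))),('fenceOut',(.026,.045,350,400,.032,1,range(90,270,3)))):
    d=edge(*a); print(nm,ang(d[:2]),d[2:])
a=np.array([d for d in (l[0]*np.sign(l[0][1]),)])[0]+r[0]*np.sign(r[0][1]); a/=np.linalg.norm(a); X=np.array([a[1],-a[0]])
C=X*((r[1]+l[1])@X/2)+a*(b[1]@a+150); print('centre',C)
J=lambda p,zz:np.array([(ray(f,[p],zz,M)[0,:2]*1000-C)@X,(ray(f,[p],zz,M)[0,:2]*1000-C)@a])
print('knob',J([222,112],.104)); 
# blank ends
m=((z>.05)&(z<.08)); 
for u in (295,310,325): 
    q=np.where(m[200:340,u])[0]; print('near end',J([u,200+q.max()+.5],.063))
for u in (290,300,310): print([ (v,round(float(z[v,u])*1000)) for v in range(34,50,2)])
print('guideface top row40',J([310,41],.062))
# handle blade
mm=(z>.09)&(z<.12); mm[:,400:]=0; mm[200:]=0
c=max(cv2.findContours(mm.astype(np.uint8),0,1)[0],key=cv2.contourArea); P=ray(f,c[:,0],.104,M)[:,:2]*1000; print(cv2.minAreaRect(P.astype(np.float32)))
E
```

```text
jig 80.471596 80.492455 170.58862 [477.91547 168.3486 ] [716.0908 144.5915] [547.537    -10.624764]
blankL 79.83911 [586.0593  140.86716]
blankR 79.81122 [629.6828  130.21509]
fenceOut 80.51136 [660.07275 122.58981]
centre [593.2043 133.8122]
knob [-35.33821037  49.53847293]
near end [ -2.45140069 -90.60051748]
near end [  8.38739419 -90.69153741]
near end [ 19.22992855 -90.78258874]
[(34, 63), (36, 62), (38, 61), (40, 62), (42, 62), (44, 62), (46, 63), (48, 62)]
[(34, 62), (36, 61), (38, 62), (40, 61), (42, 63), (44, 63), (46, 64), (48, 64)]
[(34, 63), (36, 62), (38, 63), (40, 60), (42, 63), (44, 65), (46, 65), (48, 63)]
guideface top row40 [10.86250093 88.55377207]
((568.6302490234375, 188.17147827148438), (47.105018615722656, 14.850434303283691), 82.52291870117188)
```

The blank is at jig x about 14 mm, y about -0.7 mm and yaw about -0.011 rad, all within step 1's limits. The clamp is at about 0.04 rad. Moving over the handle.

{"op": "carry_out", "data": {
  "moves": [
    [[0,0,0,-0.43,-0.63,0,0.2],[0,0,0,-0.43,-0.63,0,0.2],[0,0,0,-0.43,-0.63,0,0.2],[0,0,-0.5,0,0,0,0.2],[0,0,0,0,0,0,0.2],[0,0,0,0,0,0,0.2]]
  ]
}}

```text
time: 14.47
tool_pos: [0.5639, 0.1882, 0.1923]
tool_rot: [0.001, 0.998, -0.065, -0.002]
contact_force: [-0.2, -0.5, -0.1]
gripper_width: 0.599
```

```bash
python3 - <<'E'
from h import *
s,f,M=snap('w9'); T=pose(s); print(s['tool_pos'],np.degrees(np.arctan2(T[1,0],T[0,0])),s['gripper_width'],s['ft_torque'],T[2].round(4))
Tt=np.array([.5669,.189,.076]);print('tool delta mm',(T[:3,:3].T@(Tt-T[:3,3])*1000).round(1))
E
```

```text
[0.56385578 0.18820697 0.19227742] -7.478565833474482 0.5989988579123516 [-0.01289106  0.00543834  0.00183474] [-0.0034  0.0015 -1.      0.1923]
tool delta mm [  3.3  -1.4 116.3]
```

View pics/w9.png

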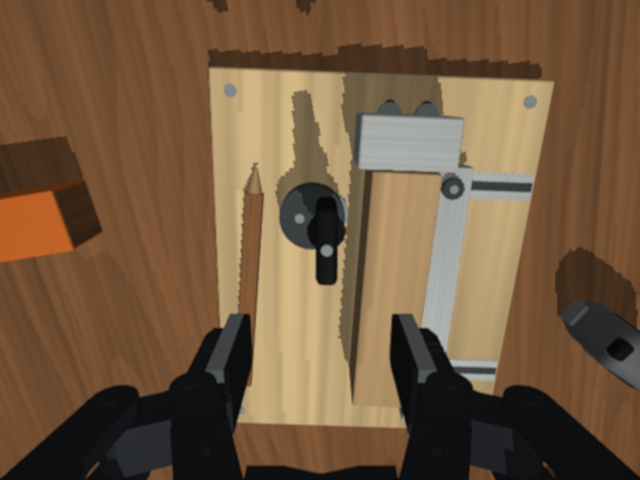

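```bash
python3 - <<'E'
from h import *
s,f,M=pickle.load(open('w9.pkl','rb')); T=pose(s); p=ray(f,[[326.5,250.5]],.104,M)[0]; print(p*1000); print(T[:3,:3].T@(p-T[:3,3])*1000)
W=cloud(f,M); m=(W[...,2]>.096)&(W[...,2]<.12); m[:,400:]=0;m[:,:280]=0
c=max(cv2.findContours(m.astype(np.uint8),0,1)[0],key=cv2.contourArea); P=ray(f,c[:,0],.104,M)[:,:2]*1000; print(cv2.minAreaRect(P.astype(np.float32)),np.nanmedian(W[...,2][m]))
E
```

```text
[567.1018213 187.6801399 104.       ]
[ 3.58280475e+00 -2.93036313e-02  8.82659561e+01]
((567.0780639648438, 190.26068115234375), (48.20121383666992, 12.662925720214844), 83.30648040771484) 0.10383024471820057
```

{"op": "carry_out", "data": {
  "moves": [
    [[0,0,-0.15,0.085,-0.02,0,0.2],[0,0,0,0,0,0.7,0.2],[0,0,0,0,0,0.8,0.2],[0,0,0,0,0,0.8,0.2],[0,0,0,0,0,0.5,0.2],[0,0,0,0,0,0,0.2],[0,0,0,0,0,0,0.2]]
  ]
}}

```text
time: 15.1
tool_pos: [0.5678, 0.1878, 0.0811]
tool_rot: [0.0, 0.998, -0.059, -0.002]
contact_force: [-0.3, -0.0, -0.2]
gripper_width: 0.6
```

```bash
python3 - <<'E'
from h import *
s,f,M=snap('w10'); T=pose(s); print(s['tool_pos'],np.degrees(np.arctan2(T[1,0],T[0,0])),s['gripper_width'],s['contact_force'],s['ft_torque'])
E
```

```text
[0.56779044 0.18783493 0.08105292] -6.7636845693222005 0.6003075837361335 [-0.326921   -0.00945619 -0.2429222 ] [ 0.04885534 -0.04159598  0.0125587 ]
```

View pics/w10.png

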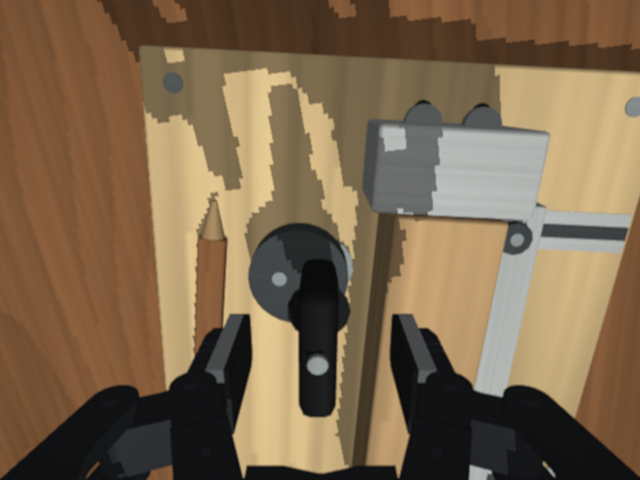

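The blade is centred between the jaws, with the knob at (318,365). Lowering slightly and gripping.

{"op": "carry_out", "data": {
  "moves": [
    [[0,0,0,0,0,0.14,0.2],[0,0,0,0,0,0,-0.5],[0,0,0,0,0,0,-1],[0,0,0,0,0,0,-1],[0,0,0,0,0,0,-1],[0,0,0,0,0,0,-1],[0,0,0,0,0,0,-1],[0,0,0,0,0,0,-1]]
  ]
}}

```text
time: 15.82
tool_pos: [0.5671, 0.1891, 0.0782]
tool_rot: [0.0, 0.998, -0.058, -0.002]
contact_force: [-8.1, 0.5, 7.5]
gripper_width: 0.14
```

```bash
cat > st.py <<'E'
from h import *
from plant import state
s=state(); T=pose(s); print(s['time'],(s['tool_pos']*1000).round(1),'ang',np.degrees(np.arctan2(T[1,0],T[0,0])).round(2),'j6',s['joint_pos'][5].round(3),'w',round(s['gripper_width'],3),'F',s['contact_force'].round(1),'M',s['ft_torque'].round(3),'tz',T[:3,2].round(4))
E
python3 st.py
```

```text
15.8167 [567.1 189.1  78.2] ang -6.7 j6 0.314 w 0.14 F [-8.1  0.5  7.5] M [ 0.05   1.336 -0.043] tz [-3.7e-03  2.0e-04 -1.0e+00]
```

{"op": "carry_out", "data": {
  "moves": [
    [[0,0,0,-0.05,0,-0.03,-1],[0,0,-0.5,0,0,0,-1],[0,0,-0.8,0,0,0,-1],[0,0,-0.8,0,0,0,-1],[0,0,-0.8,0,0,0,-1],[0,0,-0.8,0,0,0,-1],[0,0,0,0,0,0,-1]]
  ]
}}

```text
time: 16.4
tool_pos: [0.5671, 0.1891, 0.0783]
tool_rot: [-0.0, 0.995, 0.103, 0.001]
contact_force: [3.8, -0.1, -2.9]
gripper_width: 0.139
```

```bash
python3 st.py
```

```text
16.4 [567.1 189.1  78.3] ang 11.87 j6 -0.01 w 0.139 F [ 3.8 -0.1 -2.9] M [ 0.16  -0.385  0.165] tz [ 2.e-03  5.e-04 -1.e+00]
```

{"op": "carry_out", "data": {
  "moves": [
    [[0,0,-0.8,0.02,0,0,-1],[0,0,-0.8,0,0,0,-1],[0,0,-0.8,0,0,0,-1],[0,0,-0.8,0,0,0,-1],[0,0,-0.8,0,0,0,-1],[0,0,-0.8,0,0,0,-1],[0,0,-0.8,0,0,0,-1],[0,0,0,0,0,0,-1]]
  ]
}}

```text
time: 17.07
tool_pos: [0.5673, 0.1892, 0.0783]
tool_rot: [0.0, 0.94, 0.34, 0.0]
contact_force: [0.6, 0.8, -0.4]
gripper_width: 0.137
```

```bash
python3 st.py
```

```text
17.0667 [567.3 189.2  78.3] ang 39.78 j6 -0.497 w 0.137 F [ 0.6  0.8 -0.4] M [ 0.077 -0.015  0.15 ] tz [ 4.e-04  1.e-04 -1.e+00]
```

{"op": "carry_out", "data": {
  "moves": [
    [[0,0,-0.8,0,0,0,-1],[0,0,-0.8,0,0,0,-1],[0,0,-0.8,0,0,0,-1],[0,0,-0.8,0,0,0,-1],[0,0,-0.8,0,0,0,-1],[0,0,-0.8,0,0,0,-1],[0,0,-0.8,0,0,0,-1],[0,0,0,0,0,0,-1]]
  ]
}}

```text
time: 17.73
tool_pos: [0.5674, 0.1893, 0.0783]
tool_rot: [0.0, 0.83, 0.557, 0.0]
contact_force: [2.5, 1.7, -0.8]
gripper_width: 0.142
```

```bash
python3 st.py
```

```text
17.7333 [567.4 189.3  78.3] ang 67.72 j6 -0.984 w 0.142 F [ 2.5  1.7 -0.8] M [ 0.116 -0.085  0.229] tz [ 6.e-04  4.e-04 -1.e+00]
```

{"op": "carry_out", "data": {
  "moves": [
    [[0,0,-0.5,0,0,0,-1],[0,0,-0.5,0,0,0,-1],[0,0,-0.5,0,0,0,-1],[0,0,0,0,0,0,-1],[0,0,0,0,0,0,-1]]
  ]
}}

```text
time: 18.15
tool_pos: [0.5674, 0.1894, 0.0783]
tool_rot: [0.0, 0.793, 0.61, 0.0]
contact_force: [1.3, 2.1, -1.2]
gripper_width: 0.139
```

```bash
python3 st.py; python3 -c "
from h import *
snap('w11')"
```

```text
18.15 [567.4 189.4  78.3] ang 75.13 j6 -1.114 w 0.139 F [ 1.3  2.1 -1.2] M [ 0.298 -0.189  0.094] tz [ 7.e-04  5.e-04 -1.e+00]
```

View pics/w11.png

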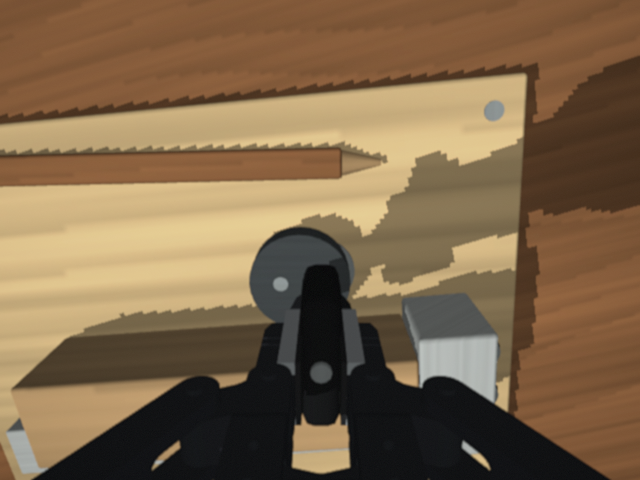

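The view shows the jaws on the blade (320,340). The lobe's dot (280,285) has swung round towards the blank and the blank has not moved. Creeping from here.

{"op": "carry_out", "data": {
  "moves": [
    [[0,0,-0.5,0,0,0,-1],[0,0,0,0,0,0,-1],[0,0,-0.5,0,0,0,-1],[0,0,0,0,0,0,-1]]
  ]
}}

```text
time: 18.53
tool_pos: [0.5674, 0.1894, 0.0783]
tool_rot: [-0.0, 0.765, 0.644, 0.0]
contact_force: [1.3, 2.4, -1.5]
gripper_width: 0.14
```

```bash
python3 st.py
```

```text
18.5333 [567.4 189.4  78.3] ang 80.21 j6 -1.203 w 0.14 F [ 1.3  2.4 -1.5] M [ 0.423 -0.21   0.062] tz [ 6.e-04  6.e-04 -1.e+00]
```

{"op": "carry_out", "data": {
  "moves": [
    [[0,0,-0.5,0,0,0,-1],[0,0,0,0,0,0,-1],[0,0,0,0,0,0,-1]]
  ]
}}

```text
time: 18.78
tool_pos: [0.5674, 0.1894, 0.0783]
tool_rot: [-0.0, 0.751, 0.661, 0.0]
contact_force: [1.6, 4.1, -0.8]
gripper_width: 0.139
```

```bash
python3 st.py
```

```text
18.7833 [567.4 189.4  78.3] ang 82.68 j6 -1.246 w 0.139 F [ 1.6  4.1 -0.8] M [ 0.53  -0.224  0.099] tz [ 6.e-04  5.e-04 -1.e+00]
```

{"op": "carry_out", "data": {
  "moves": [
    [[0,0,-0.5,0,0,0,-1],[0,0,0,0,0,0,-1],[0,0,0,0,0,0,-1]]
  ]
}}

```text
time: 19.03
tool_pos: [0.5674, 0.1894, 0.0783]
tool_rot: [-0.0, 0.736, 0.677, 0.0]
contact_force: [1.7, 4.0, -1.3]
gripper_width: 0.137
```

```bash
python3 st.py
```

```text
19.0333 [567.4 189.4  78.3] ang 85.2 j6 -1.29 w 0.137 F [ 1.7  4.  -1.3] M [ 0.616 -0.274  0.025] tz [ 6.e-04  6.e-04 -1.e+00]
```

{"op": "carry_out", "data": {
  "moves": [
    [[0,0,-0.5,0.03,0,0,-1],[0,0,0,0,0,0,-1],[0,0,0,0,0,0,-1]]
  ]
}}

```text
time: 19.28
tool_pos: [0.5674, 0.1895, 0.0783]
tool_rot: [0.001, 0.721, 0.693, -0.001]
contact_force: [1.3, -1.3, 0.2]
gripper_width: 0.138
```

```bash
python3 st.py
```

```text
19.2833 [567.4 189.5  78.3] ang 87.71 j6 -1.331 w 0.138 F [ 1.3 -1.3  0.2] M [-0.206 -0.145  0.117] tz [-0.     -0.0016 -1.    ]
```

{"op": "carry_out", "data": {
  "moves": [
    [[0,0,-0.5,0,0,0,-1],[0,0,0,0,0,0,-1],[0,0,0,0,0,0,-1]]
  ]
}}

```text
time: 19.53
tool_pos: [0.5674, 0.1896, 0.0783]
tool_rot: [0.001, 0.706, 0.708, -0.001]
contact_force: [0.9, -2.3, 2.2]
gripper_width: 0.137
```

```bash
python3 st.py
```

```text
19.5333 [567.4 189.6  78.3] ang 90.21 j6 -1.375 w 0.137 F [ 0.9 -2.3  2.2] M [-0.432 -0.167  0.086] tz [-0.     -0.0014 -1.    ]
```

{"op": "carry_out", "data": {
  "moves": [
    [[0,0,-0.4,0,0,0,-1],[0,0,0,0,0,0,-1],[0,0,0,0,0,0,-1]]
  ]
}}

```text
time: 19.78
tool_pos: [0.5674, 0.1896, 0.0782]
tool_rot: [0.0, 0.693, 0.721, -0.001]
contact_force: [0.1, -4.0, 2.2]
gripper_width: 0.142
```

```bash
python3 st.py;  python3 -c "
from h import *
snap('w12')"
```

```text
19.7833 [567.4 189.6  78.2] ang 92.21 j6 -1.41 w 0.142 F [ 0.1 -4.   2.2] M [-0.683 -0.105  0.075] tz [-0.     -0.0014 -1.    ]
```

View pics/w12.png

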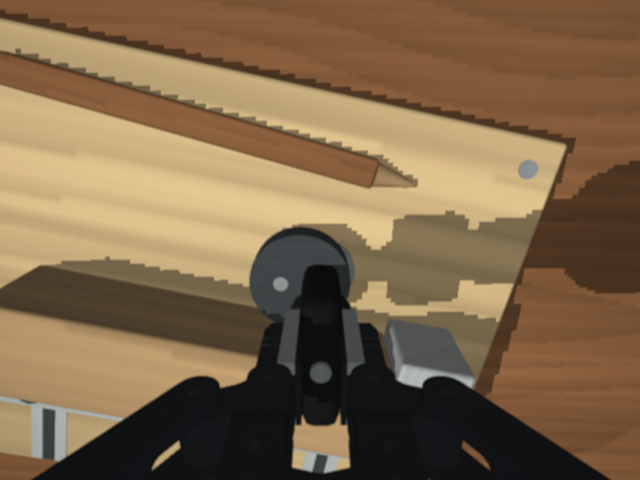

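```bash
sed -i "s/'tz'/'e6',s['joint_efforts'][5].round(3),'tz'/" st.py; python3 st.py
```

```text
19.8333 [567.4 189.6  78.3] ang 92.22 j6 -1.41 w 0.143 F [ 1.5 -5.4  1.3] M [-0.8   -0.072  0.004] e6 -0.002 tz [ 1.0e-04 -1.4e-03 -1.0e+00]
```

{"op": "carry_out", "data": {
  "moves": [
    [[0,0,-0.4,-0.01,0,0,-1],[0,0,0,0,0,0,-1],[0,0,0,0,0,0,-1]]
  ]
}}

```text
time: 20.08
tool_pos: [0.5674, 0.1896, 0.0783]
tool_rot: [0.0, 0.681, 0.733, -0.0]
contact_force: [0.4, -4.0, 2.0]
gripper_width: 0.141
```

```bash
python3 st.py
```

```text
20.0833 [567.4 189.6  78.3] ang 94.23 j6 -1.446 w 0.141 F [ 0.4 -4.   2. ] M [-0.699 -0.076  0.031] e6 0.017 tz [ 2.e-04 -7.e-04 -1.e+00]
```

{"op": "carry_out", "data": {
  "moves": [
    [[0,0,-0.4,-0.01,0,0,-1],[0,0,0,0,0,0,-1],[0,0,0,0,0,0,-1]]
  ]
}}

```text
time: 20.33
tool_pos: [0.5674, 0.1896, 0.0782]
tool_rot: [0.0, 0.668, 0.745, 0.0]
contact_force: [0.4, -2.0, 2.8]
gripper_width: 0.141
```

```bash
python3 st.py
```

```text
20.3333 [567.4 189.6  78.2] ang 96.23 j6 -1.481 w 0.141 F [ 0.4 -2.   2.8] M [-0.43  -0.081  0.058] e6 0.016 tz [ 1.e-04  0.e+00 -1.e+00]
```

{"op": "carry_out", "data": {
  "moves": [
    [[0,0,-0.3,0,0,0,-1],[0,0,0,0,0,0,-1]]
  ]
}}

```text
time: 20.5
tool_pos: [0.5675, 0.1896, 0.0783]
tool_rot: [0.0, 0.658, 0.753, 0.0]
contact_force: [-0.2, -3.0, 3.6]
gripper_width: 0.138
```

```bash
python3 st.py
```

```text
20.5 [567.5 189.6  78.3] ang 97.76 j6 -1.508 w 0.138 F [-0.2 -3.   3.6] M [-0.506 -0.012 -0.007] e6 -0.182 tz [ 2.e-04  1.e-04 -1.e+00]
```

{"op": "carry_out", "data": {
  "moves": [
    [[0,0,-0.3,0,0,0,-1],[0,0,0,0,0,0,-1]]
  ]
}}

```text
time: 20.67
tool_pos: [0.5675, 0.1896, 0.0783]
tool_rot: [0.0, 0.648, 0.762, 0.0]
contact_force: [-0.2, -2.6, 3.6]
gripper_width: 0.141
```

```bash
python3 st.py
```

```text
20.6667 [567.5 189.6  78.3] ang 99.25 j6 -1.534 w 0.141 F [-0.2 -2.6  3.6] M [-0.475  0.023  0.051] e6 -0.194 tz [ 2.e-04  2.e-04 -1.e+00]
```

{"op": "carry_out", "data": {
  "moves": [
    [[0,0,-0.3,0,0,0,-1],[0,0,0,0,0,0,-1]]
  ]
}}

```text
time: 20.83
tool_pos: [0.5674, 0.1896, 0.0783]
tool_rot: [-0.0, 0.638, 0.77, 0.0]
contact_force: [0.3, -3.0, 3.0]
gripper_width: 0.137
```

```bash
python3 st.py
```

```text
20.8333 [567.4 189.6  78.3] ang 100.74 j6 -1.56 w 0.137 F [ 0.3 -3.   3. ] M [-0.438 -0.045 -0.085] e6 -0.244 tz [ 1.e-04  2.e-04 -1.e+00]
```

{"op": "carry_out", "data": {
  "moves": [
    [[0,0,-0.25,0,0,0,-1],[0,0,0,0,0,0,-1],[0,0,0,0,0,0,-1]]
  ]
}}

```text
time: 21.08
tool_pos: [0.5674, 0.1896, 0.0782]
tool_rot: [-0.0, 0.629, 0.777, 0.0]
contact_force: [0.2, -1.4, 3.9]
gripper_width: 0.146
```

```bash
python3 st.py
```

```text
21.0833 [567.4 189.6  78.2] ang 102.02 j6 -1.583 w 0.146 F [ 0.2 -1.4  3.9] M [-0.454  0.006 -0.119] e6 -0.114 tz [ 1.e-04  2.e-04 -1.e+00]
```

{"op": "carry_out", "data": {
  "moves": [
    [[0,0,-0.25,0,0,0,-1],[0,0,0,0,0,0,-1],[0,0,0,0,0,0,-1]]
  ]
}}

```text
time: 21.33
tool_pos: [0.5674, 0.1896, 0.0783]
tool_rot: [0.0, 0.62, 0.784, 0.0]
contact_force: [-0.7, -2.1, 4.1]
gripper_width: 0.141
```

```bash
python3 st.py;  python3 -c "
from h import *
snap('w13')"
```

```text
21.3333 [567.4 189.6  78.3] ang 103.31 j6 -1.605 w 0.141 F [-0.7 -2.1  4.1] M [-0.329  0.067 -0.075] e6 -0.094 tz [ 2.e-04  2.e-04 -1.e+00]
```

View pics/w13.png

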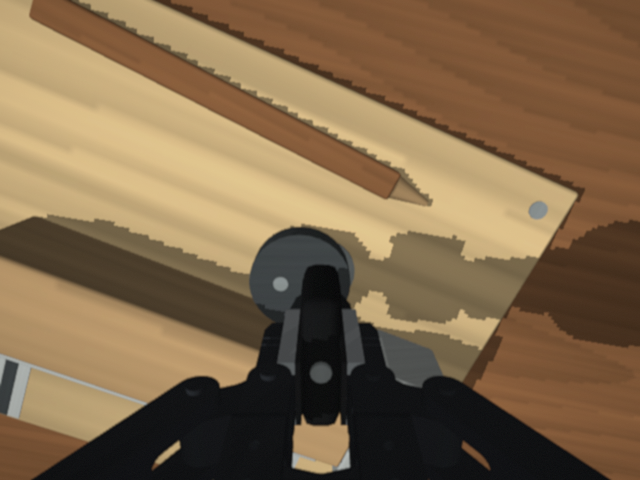

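{"op": "carry_out", "data": {
  "moves": [
    [[0,0,-0.25,0,0,0,-1],[0,0,0,0,0,0,-1],[0,0,0,0,0,0,-1]]
  ]
}}

```text
time: 21.63
tool_pos: [0.5674, 0.1896, 0.0783]
tool_rot: [-0.0, 0.612, 0.791, 0.0]
contact_force: [0.7, -0.5, 4.9]
gripper_width: 0.142
```

```bash
python3 st.py
```

```text
21.6333 [567.4 189.6  78.3] ang 104.56 j6 -1.627 w 0.142 F [ 0.7 -0.5  4.9] M [-0.173  0.082 -0.089] e6 -0.105 tz [ 2.e-04  2.e-04 -1.e+00]
```

{"op": "carry_out", "data": {
  "moves": [
    [[0,0,-0.25,0,0,0,-1],[0,0,0,0,0,0,-1],[0,0,0,0,0,0,-1]]
  ]
}}

```text
time: 21.88
tool_pos: [0.5674, 0.1896, 0.0783]
tool_rot: [-0.0, 0.603, 0.798, 0.0]
contact_force: [-0.8, -0.9, 5.6]
gripper_width: 0.14
```

```bash
python3 st.py
```

```text
21.8833 [567.4 189.6  78.3] ang 105.8 j6 -1.649 w 0.14 F [-0.8 -0.9  5.6] M [-0.233  0.121 -0.417] e6 -0.384 tz [-0.e+00  4.e-04 -1.e+00]
```

{"op": "carry_out", "data": {
  "moves": [
    [[0,0,-0.25,0,0,0,-1],[0,0,0,0,0,0,-1],[0,0,0,0,0,0,-1]]
  ]
}}

```text
time: 22.13
tool_pos: [0.5673, 0.1896, 0.0782]
tool_rot: [-0.0, 0.595, 0.804, 0.0]
contact_force: [-1.6, -1.1, 4.2]
gripper_width: 0.141
```

```bash
python3 st.py
```

```text
22.1333 [567.3 189.6  78.2] ang 106.99 j6 -1.67 w 0.141 F [-1.6 -1.1  4.2] M [-0.268  0.065 -0.726] e6 -0.674 tz [-2.e-04  7.e-04 -1.e+00]
```

The moment about the vertical rose from about 0.09 to 0.42 to 0.73 N m, which by the given figures is about 19 N, so it's snug. I'll hold briefly, ease the wrist wind-up, then open.

{"op": "carry_out", "data": {
  "moves": [
    [[0,0,0,0,0,0,-1],[0,0,0,0,0,0,-1],[0,0,0,0,0,0,-1],[0,0,0,0,0,0,-1],[0,0,0,0,0,0,-1]]
  ]
}}

```text
time: 22.55
tool_pos: [0.5673, 0.1896, 0.0783]
tool_rot: [-0.0, 0.595, 0.804, 0.0]
contact_force: [-0.8, -0.4, 5.1]
gripper_width: 0.145
```

```bash
python3 st.py
```

```text
22.55 [567.3 189.6  78.3] ang 107.0 j6 -1.67 w 0.145 F [-0.8 -0.4  5.1] M [-0.276  0.118 -0.649] e6 -0.667 tz [-2.e-04  7.e-04 -1.e+00]
```

{"op": "carry_out", "data": {
  "moves": [
    [[0,0,0.2,0,0,0,-1],[0,0,0.2,0,0,0,-1],[0,0,0,0,0,0,-1]]
  ]
}}

```text
time: 22.8
tool_pos: [0.5674, 0.1897, 0.0783]
tool_rot: [0.0, 0.608, 0.794, 0.0]
contact_force: [0.3, -1.1, 4.7]
gripper_width: 0.141
```

```bash
python3 st.py
```

```text
22.8 [567.4 189.7  78.3] ang 105.11 j6 -1.636 w 0.141 F [ 0.3 -1.1  4.7] M [-0.204  0.099  0.145] e6 0.263 tz [ 2.e-04  1.e-04 -1.e+00]
```

That over-eased it, since the moment reversed to about +0.15 N m. I'll re-tighten to the same command to check the cam has not slipped, then ease less.

{"op": "carry_out", "data": {
  "moves": [
    [[0,0,-0.2,0,0,0,-1],[0,0,-0.2,0,0,0,-1],[0,0,0,0,0,0,-1],[0,0,0,0,0,0,-1]]
  ]
}}

```text
time: 23.13
tool_pos: [0.5674, 0.1896, 0.0783]
tool_rot: [-0.0, 0.595, 0.804, 0.0]
contact_force: [-1.1, -0.9, 4.0]
gripper_width: 0.141
```

```bash
python3 st.py
```

```text
23.1333 [567.4 189.6  78.3] ang 106.98 j6 -1.669 w 0.141 F [-1.1 -0.9  4. ] M [-0.214  0.135 -0.692] e6 -0.692 tz [-2.e-04  6.e-04 -1.e+00]
```

The reading is back at -0.69, so it is holding. Easing a little, then opening and lifting straight up.

{"op": "carry_out", "data": {
  "moves": [
    [[0,0,0.15,0,0,0,-1],[0,0,0.12,0,0,0,-1],[0,0,0,0,0,0,-1],[0,0,0,0,0,0,-0.4],[0,0,0,0,0,0,0],[0,0,0,0,0,0,0.2],[0,0,0,0,0,0,0.2],[0,0,0,0,0,0,0.2]]
  ]
}}

```text
time: 23.8
tool_pos: [0.567, 0.1895, 0.0776]
tool_rot: [-0.0, 0.604, 0.797, -0.0]
contact_force: [0.7, -0.2, -0.0]
gripper_width: 0.6
```

{"op": "carry_out", "data": {
  "moves": [
    [[0,0,0,0,0,-0.3,0.2],[0,0,0,0,0,-0.8,0.2],[0,0,0,0,0,-0.8,0.2],[0,0,0,0,0,-0.8,0.2],[0,0,0,0,0,-0.4,0.2],[0,0,0,0,0,0,0.2],[0,0,0,0,0,0,0.2]]
  ]
}}

```text
time: 24.38
tool_pos: [0.5682, 0.1897, 0.2042]
tool_rot: [0.001, 0.604, 0.797, 0.001]
contact_force: [-0.0, -0.8, -0.1]
gripper_width: 0.599
```

```bash
python3 st.py;  python3 -c "
from h import *
snap('w14')"
```

```text
24.3833 [568.2 189.7 204.2] ang 105.7 j6 -1.647 w 0.599 F [-0.  -0.8 -0.1] M [ 0.043  0.031 -0.025] e6 -0.0 tz [ 3.5e-03  7.0e-04 -1.0e+00]
```

View pics/w14.png

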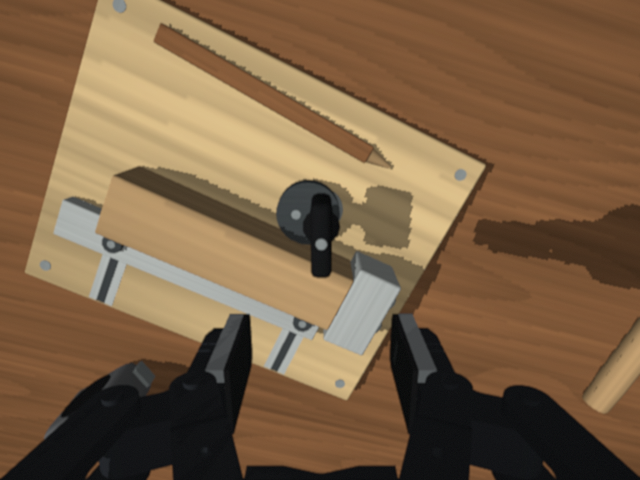

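The view shows the lobe against the blank and the blank between fence and clamp with its end at the block (345,290). The gripper is clear. Checking the angles numerically.

```bash
python3 - <<'E'
from h import *
s,f,M=pickle.load(open('w14.pkl','rb')); W=cloud(f,M); z=W[...,2]
hsv=cv2.cvtColor(f['frame'],cv2.COLOR_RGB2HSV)
yaw=np.radians(-9.5);R=np.array([[np.cos(yaw),-np.sin(yaw)],[np.sin(yaw),np.cos(yaw)]]);c=np.array([593.2,133.9])
def rect(lo,hi,zp,sat=None,box=(0,0,640,310)):
    m=((z>lo)&(z<hi))
    if sat: m&=(hsv[...,1]>sat)
    k=np.zeros_like(m);k[box[1]:box[3],box[0]:box[2]]=1;m=(m&k).astype(np.uint8)
    m=cv2.morphologyEx(m,cv2.MORPH_OPEN,np.ones((3,3),np.uint8))
    C=max(cv2.findContours(m,0,1)[0],key=cv2.contourArea);P=((ray(f,C[:,0],zp,M)[:,:2]*1000)-c)@R
    return cv2.minAreaRect(P.astype(np.float32)),P
r,P=rect(.056,.072,.063,70); print('blank in jig',r)
r2,_=rect(.096,.12,.104); print('blade in jig',r2)
# long edges of the blank
v=[]
for lo,side in ((-1,0),(1,1)):
    Q=P[(np.abs(P[:,1])<80)]; mid=r[0][0]; Q=Q[(Q[:,0]<mid)==(side==0)]; Q=Q[np.abs(Q[:,0]-mid)>18]
    d=cv2.fitLine(Q.astype(np.float32),cv2.DIST_HUBER,0,.01,.01).ravel(); print('edge',-d[0]/d[1],d[2:],len(Q))
E
python3 - <<'E'
from h import *
from plant import grab_frame
g=grab_frame('top'); cv2.imwrite('pics/top9.png',g['frame'][:,:,::-1])
a=pickle.load(open('top0.pkl','rb'))
E
```

```text
blank in jig ((14.167759895324707, -0.5836639404296875), (47.08156204223633, 178.87945556640625), 0.06529355049133301)
blade in jig ((-35.996978759765625, 49.02245330810547), (47.77041244506836, 12.385565757751465), 25.73084831237793)
edge -0.0011803672 [-8.727906  -5.5221434] 206
edge 0.0031631854 [ 36.769066 -23.135305] 189
```

View pics/top9.png

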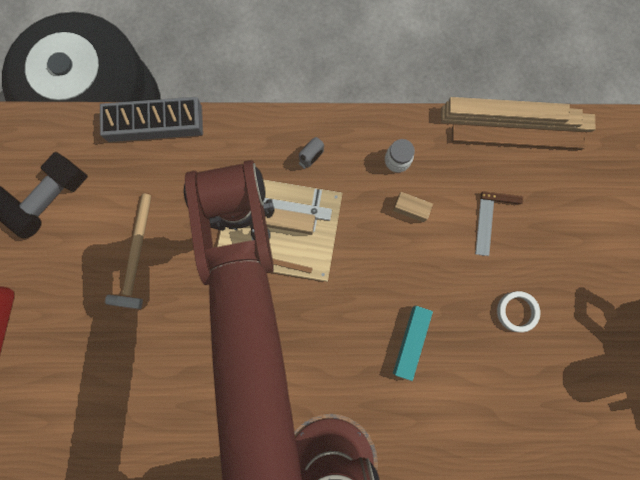

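Every check passes: the blank is square within about 0.003 rad, jig y is about -0.6 mm, the clamp stands at about 2.02 rad, and the other things have not moved. Handing in.

```bash
python3 -c "
from plant import ticket,state
print(ticket.job_done()); print(state()['time'])"
```

```text
the job is handed in; nothing more can be done
None
the job is handed in; nothing more can be done
```

The pine blank is in the jig, along the fence with its end at the guide block. The clamp is closed on it, and I handed the job in at about 24 s of the 69 s allowed; no verdict was reported.

**Placing the blank:** On the first push, the right finger's tip stopped against the fence, not the blank. I regripped about 8 mm higher and pushed it home by feel, about 15 N against the fence and 12 N against the block.

**Clamping:** I turned the handle anticlockwise to about 2.0 rad and stopped at 0.65–0.73 N m, which by your figures is about 15–20 N. Easing the wrist before release, I went slightly too far and the moment reversed to about +0.15 N m. Turning back to the same command read 0.69 N m again, so the cam had not slipped.

**Last checks, after letting go:**

| Check | Measured |
|---|---|
| Square to the jig | within about 0.003 rad |
| Distance from home along the jig (y) | about -0.6 mm |
| Position across the jig (x) | about 14 mm |
| Clamp angle | about 2.02 rad |
| Force on the gripper | about 0 N, clear above the handle |

- **Not measured:** The clamping force after release was not measured; it is inferred from the turning moment.
- **Small disagreement:** Before clamping, the wrist camera showed the blank about 0.011 rad out of square. The clamp drew it straight.
- **Other things on the bench:** The last overhead picture shows the others where they were. I checked by eye only; the arm covered the orange look-alike and part of the jig.

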